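# Load a pipe flange in a grinding fixture

## Task

Gently lay the steel pipe flange, neck up, on the round platform of the grinding fixture and, with the cam lever still open, slide it softly up against both brass stop pins so that it sits centred with no edge over the platform's rim. Then swing the cam lever clockwise until the cam bites and holds the flange snugly, hand-tight and not forced. Leave the other things on the bench where they are.

Things in the scene. Friction and masses are not known exactly. Their poses are not given: they have to be found in the camera images.
- flange_neck (a point): Bright steel weld-neck pipe flange, about 0.6 kg, loose: a round plate 92 mm in diameter, 10 mm thick, with a round neck 38 mm in diameter (43 mm at its root, tapering in over 8 mm) up from its middle, 46 mm high over all. This point is on its axis, half-way up the neck, 28 mm above its underside; z is up the neck.
- flange_base (a point): The middle of the flange's flat underside (28 mm below flange_neck).
- platform_top (a point): Middle of the round flat platform, 96 mm in diameter, 60 mm above the bench, on the fixture's dark turned steel pedestal. The two stop pins stand on its +y side, the cam clamp on its -y side. When the flange lies against both pins it is centred on this point, 2 mm inside the platform's rim all round. The flange slides on it under a push of about 2 to 6 N.
- pin_a: Fixed upright brass stop pin, 10 mm in diameter, rising 9 mm above the platform at its rim; centre 39 mm towards +x and 33 mm towards +y of platform_top in the platform's own axes. The origin is its foot, 48 mm below the platform's surface.
- pin_b: The other stop pin, the same, 39 mm towards -x and 33 mm towards +y of platform_top.
- lever_knob (a point): Black upright knob, a cylinder 16 mm in diameter and 40 mm high, fixed at the end of the cam clamp's lever (a 9 mm round bar at its foot); this point is its axis at half height, 26 mm above the platform's level. Pushing it along its circle takes 0.3 to 2 N while it turns freely, 3 to 5 N when the cam is hand-tight; more than 6 N is forced.
- cam_pivot (a point): The vertical axis on which the cam and its lever turn, at the knob's half height, 80 mm from the knob. The clamp's blue post is bolted in a slot, so this lies about 62 to 66 mm from platform_top in its -y direction. The eccentric steel cam is 16 mm in radius and level with the flange's plate.
- cam (a joint): Lever angle, rad, growing clockwise seen from above. 0: fully open, lever along the platform's +x; stop at 2.2. Below 0.3 at least 5 mm is free between the cam and a flange against the pins. It bites somewhere between 1.0 and 1.9, depending on where the post is bolted. The lever stays where it is left.
- fixture: The whole fixture, bolted down: light grey base plate 180 x 200 x 12 mm, pedestal and pins. Origin on the bench under the middle of the platform; same axes as platform_top.
- flange: The flange itself; origin as flange_base.
- flap_disc: Blue flap grinding disc 114 mm in diameter, 14 mm thick, lying loose; not to be moved.
- casting: Ribbed aluminium casting 85 x 55 x 30 mm; not to be moved.
- spacer: Steel spacer ring 52 mm in diameter, 10 mm high; not to be moved.
- tube_offcut: Offcut of square steel tube 90 x 30 x 30 mm; not to be moved.
- red_plug: Small red plastic plug 22 mm in diameter, 18 mm high; not to be moved.
- steel_blank: Flat steel blank 90 x 50 x 6 mm; not to be moved.
- wire_brush: Wooden-handled brush lying on the bench; not to be moved.
Not all that is in view belongs to the job. Of the things like the flange, leave any that is brown or red; of the rest the larger one is meant.

How it is judged:
By the outcome, as a careful person would: the job done as asked, in the order asked, and still so for the second after the job is handed in, with the robot touching nothing.
It also fails if it takes over 72 s, if anything falls off the work surface, if the arm or the gripper's body presses on something with over 40 N, if the wrist force passes 120 N, or if a joint passes its speed limit or range.

## Robot

A 6-joint arm with a two-finger parallel gripper is mounted at the origin on the work surface. World frame = base frame: x ahead of the robot, y to its left, z up, the work surface at z = 0. Lengths are in mm, angles in rad, forces in N, time in s.
With the tool pointing down it reaches from about 275 to 1000 mm from the base axis. Payload 8.4 kg.
Tool frame: the origin (TCP) lies on the centre line of the jaws, within the pads' length; the fingertips stand r.tip_reach ahead of it and the grasp point (between the pads) lies 3 mm ahead of it (r.tip_reach is the distance from the TCP to the fingertips, in mm); z points along the fingers, y is the direction in which the jaws open and shut (so a half turn about z gives the same grasp; the last joint's range is limited). The gripper opens to 85 mm and grips with 20 to 120 N. Pads are 22 mm wide; open, the fingers measure 114 mm over their backs; the gripper's body (76 mm by 85 mm) begins 54 mm behind the grasp point. The pads swing forward as they close: fully open they stand 13 mm farther back than shut.
Start: joints at [-1.333, 0.353, 1.633, -0, 1.155, -0.002], TCP at [148.441, -607.119, 253.281] pointing down, gripper open.
Joint ranges: [-2.63, 2.63], [-0.92, 2.1], [0.06, 2.66], [-1.3, 4.44], [0, 2.69], [-3.02, 3.02]. Speed limits (rad/s): [2.22, 2.22, 2.79, 3.14, 3.14, 3.14].

## Interface

Orientations are given as [roll, pitch, yaw] about the fixed x, y, z axes, in that order (R = Rz(yaw) Ry(pitch) Rx(roll)).
In Python, from rig import sense, optics, r, nets gives the robot as it stands. The module is installed in compiled form; this text tells all that it offers.
- The arm moves only by the tool carry_out, never from a script. Its argument "increments" is a list that holds one entry, the list of rows, each a list of 6 numbers: the shift along the tool's x, y, z normalised to -1 to 1, where 1 is 40 cm, then the turn, a rotation vector about the tool's x, y, z normalised to -1 to 1, where 1 is 60 degrees. A call has 1 to 5 rows; each row is the pose to reach, as a shift and turn from the pose commanded when the call began, along the tool's axes at that moment; what a row does not reach only later rows make up. A row lasts 1/12 s, in which the tool goes at most 41.7 mm and 7.16 degrees, less where a joint would pass 70% of its speed; a pose out of reach is approached as far as the arm can. A call with a number of a shift or a turn outside -1 to 1 is refused whole. A call with a gripper value outside its range is refused whole. "hand" is the closure, from 0 (fully open) to 1 (shut), set as the call begins (left out, the last holds). The fingers move at their own pace and stop on an object; "squeeze" is the grip in N (left out, the last holds). Time passes only in rows, so rows that repeat a pose let the fingers close. It gives the time, the measured TCP pose, the force and the opening at its end, in the units of the state.
- sense(): the state, without advancing time (a new reading comes with each control period).
- optics.grab_frame(name): name is "scene" or "top"; returns a dict with "img" (480x640x3 uint8, red, green, blue), "range_z" (480x640 float32, mm along the optical axis (not along the pixel's ray), 0 where there is no reading), "fov_y" (degrees; the focal length in pixels is half the picture's height over the tangent of half this angle, whatever the lens; pixels are square), "cx", "cy" (the principal point, pixels), "k1" (the pictures are not rectified: a ray, as slopes to the right and down, at radius r is drawn at 1 + k1 r^2 times it, then the intrinsics apply), "R" (3x3) and "t" (3): a world point X has camera coordinates R X + t. Camera axes: x right, y down, z forward; pixel columns grow to the right and rows downward; lengths in mm; the calibration is good to about 2 mm. A picture is of the moment at which its call begins.
- r.sign_off(): hands the job in, once; it reports no verdict.
Trained networks look in the newest picture that a camera, given by its name, has taken for a name from the list of things; names that differ only in an ending like _2 or _b are one class to them, and where a whole thing is asked for, a point or a joint stands for the part that bears it (a point fixed in the world has none). Each returns a list of dicts, best first, with "confidence" (0 to 1); they miss things now and then, are a little off and sometimes report something else, mostly with a low value. They report only what shows in the picture. A call takes as long as a camera call. They do not tell look-alikes from the thing itself.
- nets.trace(target, camera): "mask" (480x640 bool, what is visible of it).
- nets.tip_of(target, camera): "point" ([x, y, z] in mm, in world coordinates, good to about 4 mm: a listed point, or the origin of a listed thing).
The state is a dict: "clock": time; "qpos": joint angles; "qvel": joint speeds; "joint_efforts": joint torques, N m; "eef_pos": TCP position; "tcp_rot": TCP orientation; "contact_force": force on the tool from outside, world axes, zero at the start; "wrist_torque": the same for the moment, N m; "opening": opening from 0.0 (shut) to 1.0 (fully open).
Only numpy, scipy, OpenCV 4.12 (cv2) and the standard library are available. Lean on these libraries where they do the work, as an engineer would, in place of code of your own. Each camera call takes 0.05 s, during which the arm holds its last target.

## Working session

There is one attempt and no reset: what is moved stays moved. The work goes in short steps, Python scripts to look and compute and a tool call to move; the robot and the scene stay as the last step left them, time stands still between calls to the robot, and variables do not carry over. Pictures are saved under pics/ and viewed, and the job is handed in when it is done.

Besides the shell and the picture viewer there is one more tool, called after ">>>" by a JSON object that holds its "method" and its "body". carry_out: Moves the arm, as the interface text tells. Its arguments: {"type":"object","properties":{"increments":{"type":"array","items":{"type":"array","items":{"type":"array","items":{"type":"number","minimum":-1,"maximum":1}}}},"hand":{"type":"number"},"squeeze":{"type":"number"}},"required":["increments"]}

```bash
mkdir -p pics; cat > h.py <<'E'
import numpy as np, cv2
from rig import sense, optics, r, nets
def grab(n):
    f=optics.grab_frame(n); f['f']=240/np.tan(np.radians(f['fov_y'])/2); return f
def px2w(f,u,v,z=None):
    F=f['f'];K=np.array([[F,0,f['cx']],[0,F,f['cy']],[0,0,1.]])
    u=np.atleast_1d(u).astype(float);v=np.atleast_1d(v).astype(float)
    p=np.stack([(u-f['cx'])/F,(v-f['cy'])/F],1); q=p.copy()
    for _ in range(20): q=p/(1+f['k1']*(q**2).sum(1,keepdims=True))
    d=np.c_[q,np.ones(len(q))]; R=np.array(f['R']);t=np.array(f['t'])
    if z is None:
        dep=f['range_z'][v.astype(int),u.astype(int)]
        return (d*dep[:,None]-t)@R
    C=-R.T@t; D=d@R
    return C+D*((z-C[2])/D[:,2])[:,None]
def w2px(f,X):
    X=np.atleast_2d(X); c=X@np.array(f['R']).T+f['t']; s=c[:,:2]/c[:,2:]
    s=s*(1+f['k1']*(s**2).sum(1,keepdims=True))
    return s*f['f']+[f['cx'],f['cy']]
E
python3 - <<'E'
from h import *
print(sense(), r.tip_reach)
for n in('scene','top'):
    f=grab(n); cv2.imwrite(f'pics/{n}0.png',f['img'][:,:,::-1]); print(n,f['fov_y'],f['k1'],f['R'],f['t'])
    for t in ['flange','flange_neck','flange_base','platform_top','pin_a','pin_b','lever_knob','cam_pivot','fixture','cam']:
        try:
            for d in nets.tip_of(t,n)[:4]: print(t,round(d['confidence'],2),np.round(d['point'],1),np.round(w2px(f,d['point'])[0]))
        except Exception as e: print(t,e)
E
```

```text
{'clock': 0.0, 'qpos': array([-1.33340060e+00,  3.53670743e-01,  1.63411150e+00, -1.46943383e-05,
        1.15520840e+00, -2.42232548e-03]), 'qvel': array([ 0.00098221, -0.00265949,  0.00210044,  0.00068218, -0.00043236,
        0.00027466]), 'joint_efforts': array([-2.62385263e-03, -6.05254483e+01, -3.42074382e+01, -1.50358424e-04,
        9.23440995e-03, -1.58186526e-05]), 'eef_pos': array([ 148.3333461 , -606.69356847,  252.55723478]), 'tcp_rot': array([-3.14019463e+00,  1.00488111e-05,  2.39824004e-01]), 'contact_force': array([-0.08755848,  0.64882617,  0.13189378]), 'wrist_torque': array([0.0558719 , 0.04467492, 0.01788291]), 'opening': 1.0011714593286842} 22.0
scene 52.761387492966634 0.03197802212155259 [[-0.33854562  0.94077304 -0.01824687]
 [ 0.72884384  0.24991748 -0.63743855]
 [-0.59512479 -0.22910115 -0.77028511]] [ 120.29446572 -367.30123748 1825.09354464]
flange 0.97 [ 473.9 -272.1   -1.7] [232. 221.]
flange 0.9 [ 465.2 -416.     2.1] [195. 208.]
flange 0.83 [ 330.9 -248.9   -0.7] [256. 194.]
flange 0.59 [ 605.6 -271.9    2.8] [213. 249.]
flange_neck 0.94 [ 475.1 -272.
[... 1563 characters left out ...]
273.]
flange_base 0.8 [ 605.  -268.3   -3.9] [467. 220.]
flange_base 0.79 [ 461.8 -423.5    1.4] [531. 279.]
flange_base 0.58 [ 331.9 -246.7   -4.8] [459. 330.]
platform_top 0.79 [561.   16.3  62.5] [355. 233.]
pin_a 0.38 [ 7.428e+02 -2.142e+02  5.000e-01] [446. 166.]
pin_b 0.38 [ 7.428e+02 -2.142e+02  5.000e-01] [446. 166.]
lever_knob 0.87 [646.4 -50.8  80.1] [384. 196.]
cam_pivot 0.84 [564.6 -51.7  87. ] [385. 231.]
fixture 0.85 [5.599e+02 1.720e+01 3.000e-01] [353. 236.]
fixture 0.35 [ 745.6 -215.4   -4.6] [445. 165.]
cam it knows: cam_pivot, casting, fixture, flange, flange_base, flange_neck, flap_disc, lever_knob, pin, platform_top, red_plug, spacer, steel_blank, tube_offcut, wire_brush
```

View pics/scene0.png

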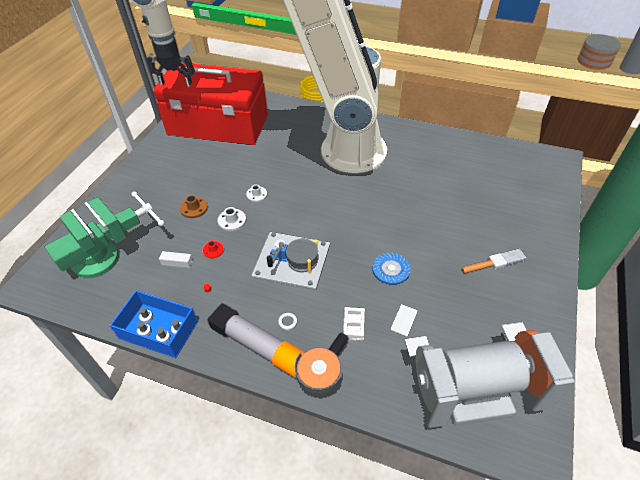

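View pics/top0.png

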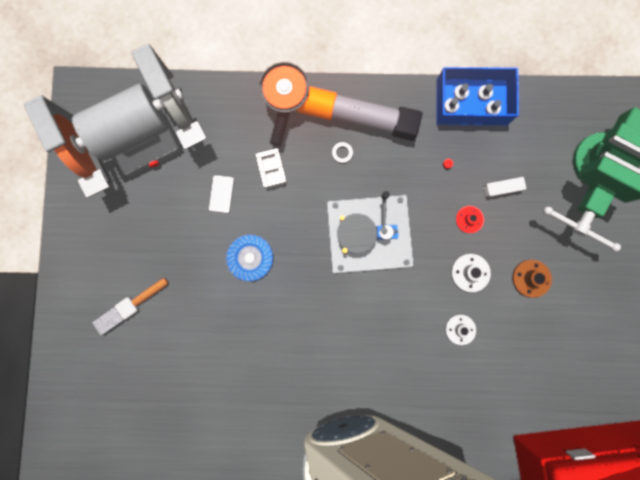

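```bash
python3 - <<'E'
import cv2
a=cv2.imread('pics/top0.png')[180:360,400:580]; cv2.imwrite('pics/topc.png',cv2.resize(a,(600,600),interpolation=cv2.INTER_CUBIC))
a=cv2.imread('pics/top0.png')[170:290,290:450]; cv2.imwrite('pics/topf.png',cv2.resize(a,(800,600),interpolation=cv2.INTER_CUBIC))
E
```

```text
(no output)
```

View pics/topc.png

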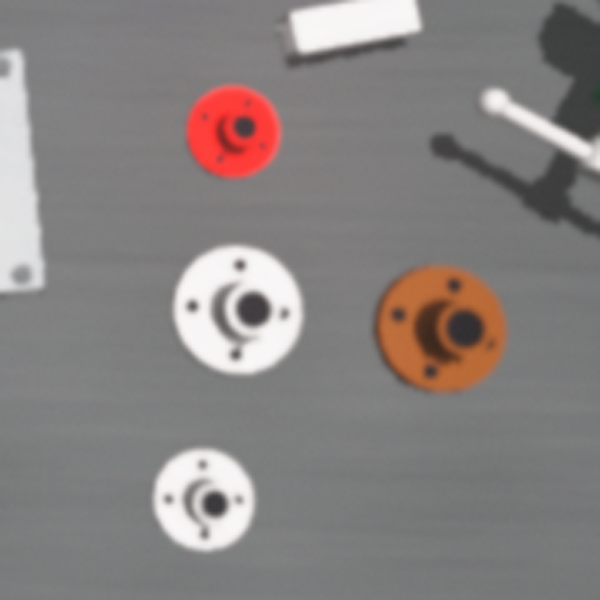

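View pics/topf.png

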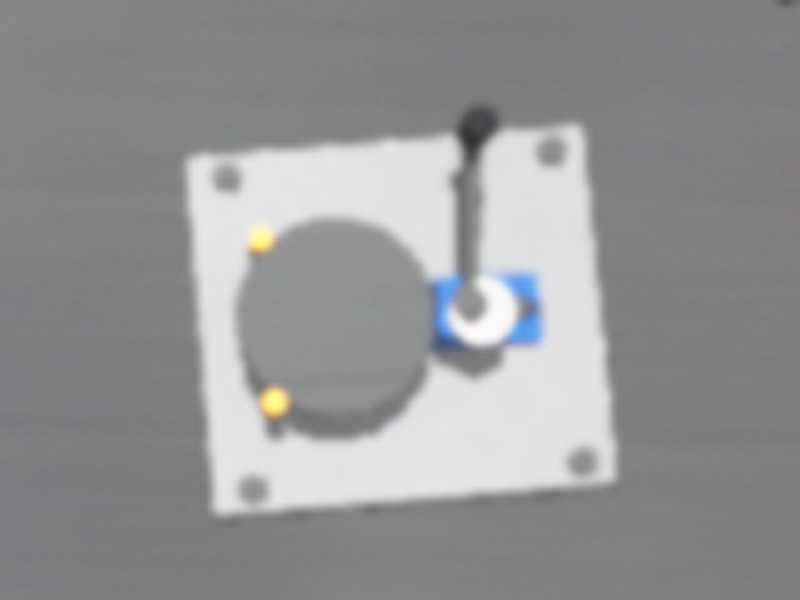

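Top view candidates: large bright flange (471,273), small bright flange (461,330), brown (532,279), red (470,219). The close crop confirms the large bright one: the other bright one is clearly smaller, and the remaining two are brown and red. The fixture is at (355,233), with its pins at about (342,218) and (345,250). The lever knob is at (385,196), so the lever is open along +x.

```bash
cat > meas.py <<'E'
from h import *
def comp(m,near,minA=5,maxd=12):
    n,l,s,c=cv2.connectedComponentsWithStats(m.astype(np.uint8))
    best=[(np.hypot(*(c[i]-near)),i) for i in range(1,n) if s[i,4]>=minA]
    d,i=min(best); return (l==i),c[i],s[i,4],d
E
python3 - <<'E'
from meas import *
for n in('scene','top'):
    f=grab(n); img=f['img'].astype(int); hsv=cv2.cvtColor(f['img'],cv2.COLOR_RGB2HSV)
    R,t=f['R'],f['t']
    # flange via mask + white
    for tgt,z in(('flange',10),):
        for d in nets.trace(tgt,n)[:4]:
            m=d['mask']; u,v=np.nonzero(m)[::-1]
            P=px2w(f,u,v); top=P[(P[:,2]>4)&(P[:,2]<16)]
            (cx,cy),w,a=cv2.minAreaRect(np.c_[u,v].astype(np.float32))
            el=cv2.minEnclosingCircle(top[:,:2].astype(np.float32))
            print(n,tgt,round(d['confidence'],2),m.sum(),'px',u.mean().round(1),v.mean().round(1),'circ',np.round(el[0],1),round(el[1],1),'zmax',P[:,2].max().round(1), np.percentile(P[:,2],[5,50,95]).round(1))
    # pins yellow
    m=(hsv[...,0]>18)&(hsv[...,0]<32)&(hsv[...,1]>130)&(hsv[...,2]>150)
    k,l,s,c=cv2.connectedComponentsWithStats(m.astype(np.uint8))
    reg=w2px(f,[[562,15,60]])[0]
    for i in range(1,k):
        if np.hypot(*(c[i]-reg))<60: print(n,'yellow',c[i].round(1),s[i,4], px2w(f,*c[i],z=69)[0].round(1))
    # platform by depth
    vv,uu=np.mgrid[0:480,0:640]; sel=np.hypot(uu-reg[0],vv-reg[1])<70
    u,v=uu[sel],vv[sel]; P=px2w(f,u,v); 
    pl=(abs(P[:,2]-60)<6)&(np.hypot(P[:,0]-562,P[:,1]-15)<58)
    Q=P[pl]; 
    print(n,'plat n',pl.sum(),'mean',Q.mean(0).round(1),'range',Q.min(0).round(1),Q.max(0).round(1))
    # base plate edges
    b=(abs(P[:,2]-12)<5)&(img[v,u].min(1)>150); q=P[b][:,:2].astype(np.float32); print(n,'base',cv2.minAreaRect(q))
    hi=P[:,2]>74; print(n,'high',P[hi].round(0)[::6].tolist() )
    for tg in('lever_knob','cam_pivot','platform_top'):
      for d in nets.trace(tg,n)[:1] if tg=='lever_knob' else []:
        m=d['mask'];u2,v2=np.nonzero(m)[::-1];P2=px2w(f,u2,v2);print(n,'knob',d['confidence'],m.sum(),u2.mean(),v2.mean(),np.median(P2,0).round(1))
E
```

```text
scene flange 0.78 508 px 193.2 206.7 circ [ 467. -422.] 50.4 zmax 1173.9 [ 3.  11.  46.1]
scene flange 0.66 535 px 231.8 219.1 circ [ 473.  -270.6] 49.2 zmax 1173.9 [ 2.7 11.2 46.5]
scene flange 0.62 256 px 256.2 193.7 circ [ 336.8 -246.6] 36.7 zmax 39.1 [ 2.3  9.  34.4]
scene flange 0.54 312 px 212.9 248.8 circ [ 607.7 -270.5] 33.9 zmax 1173.9 [ 1.5  8.8 34.1]
scene yellow [315.3 241. ] 7 [522.   42.2  69. ]
scene yellow [316. 244.] 1 [532.4  48.3  69. ]
scene yellow [308.8 266.1] 29 [617.   57.3  69. ]
scene plat n 671 mean [562.9  13.   59.8] range [512.6 -42.5  54. ] [610.6  61.1  65.9]
scene base ((532.5789794921875, -66.16275024414062), (504.3711242675781, 261.5618896484375), 52.891231536865234)
scene high [[1395.0, 397.0, 1174.0], [1395.0, 397.0, 1174.0], [1395.0, 397.0, 1174.0], [1395.0, 397.0, 1174.0], [1395.0, 397.0, 1174.0], [1395.0, 397.0, 1174.0], [1395.0, 397.0, 1174.0], [576.0, -53.0, 75.0], [1395.0, 397.0, 1174.0], [639.0, -51.0, 102.0], [645.0, -45.0, 107.0], [654.0, -53.0, 105.0], [652.0, -55.0, 98.0], [651.0, -56.0, 92.0], [654.0, -55.0, 91.0], [637.0, -46.0, 74.0]
[... 873 characters left out ...]
top high [[456.0, 78.0, 1142.0], [456.0, 78.0, 1142.0], [456.0, 78.0, 1142.0], [456.0, 78.0, 1142.0], [652.0, -49.0, 106.0], [650.0, -47.0, 104.0], [456.0, 78.0, 1142.0], [647.0, -51.0, 107.0], [645.0, -46.0, 106.0], [456.0, 78.0, 1142.0], [643.0, -51.0, 107.0], [641.0, -49.0, 101.0], [642.0, -49.0, 84.0], [641.0, -48.0, 75.0], [456.0, 78.0, 1142.0], [456.0, 78.0, 1142.0], [456.0, 78.0, 1142.0], [456.0, 78.0, 1142.0], [570.0, -53.0, 76.0], [568.0, -58.0, 74.0], [563.0, -56.0, 75.0], [456.0, 78.0, 1142.0], [456.0, 78.0, 1142.0], [456.0, 78.0, 1142.0], [456.0, 78.0, 1142.0], [456.0, 78.0, 1142.0], [456.0, 78.0, 1142.0]]
top knob 0.82 240 385.3208333333333 219.94166666666666 [577.7 -51.8  70.7]
```

```bash
python3 - <<'E'
from meas import *
from scipy.optimize import least_squares
for n in('scene','top'):
    f=grab(n); img=f['img'].astype(float)
    y=np.clip((img[...,0]+img[...,1])/2-img[...,2]-25,0,None)
    for g in ([522,46,69],[600,54,69]):
        p=w2px(f,g)[0]; c=None
        for _ in range(5):
            vv,uu=np.mgrid[0:480,0:640]; w=y*(np.hypot(uu-p[0],vv-p[1])<(5 if n=='top' else 0))
            if w.sum()==0: break
            p=np.array([(w*uu).sum(),(w*vv).sum()])/w.sum()
        print(n,'pin',p.round(2),px2w(f,*p,z=68)[0].round(1))
    vv,uu=np.mgrid[0:480,0:640]
    reg=w2px(f,[[562,13,60]])[0]; sel=np.hypot(uu-reg[0],vv-reg[1])<60
    P=px2w(f,uu[sel],vv[sel]); Q=P[(abs(P[:,2]-60)<3)]
    # maximise count inside radius 48 minus outside
    best=[]
    for cx in np.arange(552,573,.5):
        for cy in np.arange(3,25,.5):
            d=np.hypot(Q[:,0]-cx,Q[:,1]-cy); best.append(((d<48).sum()-((d>48)&(d<56)).sum(),cx,cy))
    best.sort(); b=np.array(best[-15:]); print(n,'platform',b[:,1:].mean(0),b[-1], b[:,1:].std(0), len(Q))
    # knob top
    reg=w2px(f,[[646,-50,106]])[0]; sel=np.hypot(uu-reg[0],vv-reg[1])<25
    P=px2w(f,uu[sel],vv[sel]); k=(P[:,2]>95)&(P[:,2]<112); print(n,'knobtop',P[k].mean(0).round(1),k.sum())
    # flange neck top: z~46, and edge circle
    reg=w2px(f,[[473,-272,46]])[0]; sel=np.hypot(uu-reg[0],vv-reg[1])<30
    P=px2w(f,uu[sel],vv[sel]); k=(P[:,2]>40)&(P[:,2]<52); c=cv2.minEnclosingCircle(P[k][:,:2].astype(np.float32));print(n,'neck',P[k].mean(0).round(1),k.sum(),c)
    Q=P[(abs(P[:,2]-10)<5)]; best=[]
    for cx in np.arange(464,484,.5):
        for cy in np.arange(-282,-262,.5):
            d=np.hypot(Q[:,0]-cx,Q[:,1]-cy); best.append(((d<46).sum()-((d>46)&(d<56)).sum(),cx,cy))
    best.sort(); b=np.array(best[-15:]); print(n,'flange',b[:,1:].mean(0),b[:,1:].std(0))
E
```

```text
scene pin [316.48 241.31] [521.2  45.7  68. ]
scene pin [309.8 261.4] [599.3  53.7  68. ]
scene platform [562.13333333  13.03333333] [450.  562.5  14. ] [0.69442222 0.74087036] 512
scene knobtop [649.8 -49.5 102.8] 28
scene neck [ 474.1 -271.1   44.5] 88 ((473.92742919921875, -271.7137145996094), 22.629030227661133)
scene flange [ 475.73333333 -270.06666667] [0.8537499  0.70395707]
top pin [344.38 250.06] [519.   40.9  68. ]
top pin [341.77 217.78] [595.5  48.4  68. ]
top platform [562.23333333  11.93333333] [1043.   562.5   11.5] [0.51207638 0.57348835] 1105
top knobtop [647.8 -51.1 103.8] 38
top neck [ 474.5 -271.9   44.3] 199 ((474.8456726074219, -271.81298828125), 18.996261596679688)
top flange [ 474.8 -271.8] [0.54160256 0.54160256]
```

```bash
cat > go.py <<'E'
# usage: go.py x y z yaw  from cmd stored ; prints row; 'set' stores cmd
import sys,json,numpy as np
from scipy.spatial.transform import Rotation as Ro
def row(cmd,tgt):
    R0=Ro.from_euler('xyz',[np.pi,0,cmd[3]]); R1=Ro.from_euler('xyz',[np.pi,0,tgt[3]])
    d=R0.inv().apply(np.array(tgt[:3])-cmd[:3])/400; w=(R0.inv()*R1).as_rotvec()/(np.pi/3)
    return np.r_[d,w].round(4)
def apply(cmd,rw):
    R0=Ro.from_euler('xyz',[np.pi,0,cmd[3]])
    p=np.array(cmd[:3])+R0.apply(np.array(rw[:3])*400)
    R1=R0*Ro.from_rotvec(np.array(rw[3:])*np.pi/3)
    return [*p.round(2),round(float(R1.as_matrix()[:,0]@[0,0,0]+np.arctan2(R1.as_matrix()[1,0],R1.as_matrix()[0,0])),4)]
E
python3 - <<'E'
from go import *
print(row([148.44,-607.12,253.28,.24],[474.7,-271.8,120,.10]), row([474.7,-271.8,120,.1],[474.7,-271.8,42,.1]))
E
```

```text
[ 0.9915 -0.6204  0.3332 -0.     -0.      0.1337] [ 0.    -0.     0.195  0.     0.     0.   ]
```

>>> {"method": "carry_out", "body": {"increments": [[[0.33,-0.207,0.111,0,0,0.1337],[0.33,-0.207,0.111,0,0,0.1337],[0.33,-0.207,0.111,0,0,0.1337],[0.33,-0.207,0.111,0,0,0.1337],[0.33,-0.207,0.111,0,0,0.1337]]], "hand": 0, "squeeze": 40}}

```text
clock: 1.82
eef_pos: [259.6, -490.1, 206.8]
tcp_rot: [-3.137, 0.0, 0.102]
contact_force: [-0.2, -0.5, -1.4]
opening: 1.001
```

>>> {"method": "carry_out", "body": {"increments": [[[0,0,0,0,0,0]]]}}

```text
clock: 1.9
eef_pos: [258.0, -493.9, 208.5]
tcp_rot: [-3.141, 0.0, 0.103]
contact_force: [0.3, 0.0, 0.4]
opening: 0.997
```

```bash
python3 -c "
from h import *
s=sense();print(s['clock'],s['eef_pos'],s['tcp_rot'],s['qvel'])
from go import *
print(apply([148.44,-607.12,253.28,.24],[0.33, -0.207, 0.111, 0, 0, 0.1337]))"
```

```text
1.9 [ 258.04617243 -493.87072702  208.47582645] [-3.14055932e+00  4.35860828e-04  1.02829009e-01] [-0.04211957  0.00223995 -0.04064935 -0.00981717  0.00049293 -0.01704822]
[np.float64(256.97), np.float64(-495.32), np.float64(208.88), 0.1]
```

```bash
python3 -c "
from go import *
print(row([256.97,-495.32,208.88,.1],[474.7,-271.8,120,.10])/2)"
```

```text
[ 0.2987  -0.25085  0.1111   0.       0.       0.     ]
```

>>> {"method": "carry_out", "body": {"increments": [[[0.2987,-0.2508,0.1111,0,0,0],[0.2987,-0.2508,0.1111,0,0,0],[0.2987,-0.2508,0.1111,0,0,0],[0.2987,-0.2508,0.1111,0,0,0],[0.2987,-0.2508,0.1111,0,0,0]]]}}

```text
clock: 2.32
eef_pos: [368.2, -380.5, 163.2]
tcp_rot: [-3.139, 0.0, 0.102]
contact_force: [-0.1, 0.4, 0.8]
opening: 0.999
```

>>> {"method": "carry_out", "body": {"increments": [[[0.2987,-0.2508,0.1111,0,0,0],[0.2987,-0.2508,0.1111,0,0,0],[0.2987,-0.2508,0.1111,0,0,0],[0.2987,-0.2508,0.1111,0,0,0],[0.2987,-0.2508,0.1111,0,0,0]]]}}

```text
clock: 2.73
eef_pos: [478.0, -269.4, 118.9]
tcp_rot: [-3.141, -0.001, 0.102]
contact_force: [-0.3, -0.2, 0.6]
opening: 1.002
```

>>> {"method": "carry_out", "body": {"increments": [[[0,0,0,0,0,0],[0,0,0,0,0,0],[0,0,0,0,0,0]]]}}

```text
clock: 2.98
eef_pos: [474.4, -273.4, 120.5]
tcp_rot: [3.141, -0.0, 0.098]
contact_force: [-0.2, -0.4, -1.0]
opening: 0.998
```

```bash
python3 - <<'E'
from h import *
s=sense();print(s['clock'],s['eef_pos'],s['tcp_rot'],s['contact_force'])
for n in('scene','top'):
    f=grab(n); p=w2px(f,s['eef_pos'])[0].astype(int); print(n,p)
    a=f['img'][p[1]-75:p[1]+75,p[0]-75:p[0]+75,::-1]; cv2.imwrite(f'pics/g1{n}.png',cv2.resize(a,(600,600),interpolation=cv2.INTER_CUBIC))
a=cv2.hconcat([cv2.resize(cv2.imread(f'pics/g1{n}.png'),(400,400)) for n in('scene','top')]);cv2.imwrite('pics/g1.png',a)
E
```

```text
2.9833 [ 474.39136786 -273.38261585  120.51082557] [ 3.14085940e+00 -4.89679009e-04  9.84573115e-02] [-0.2172175  -0.41957446 -1.03770596]
scene [225 194]
top [486 271]
```

View pics/g1.png

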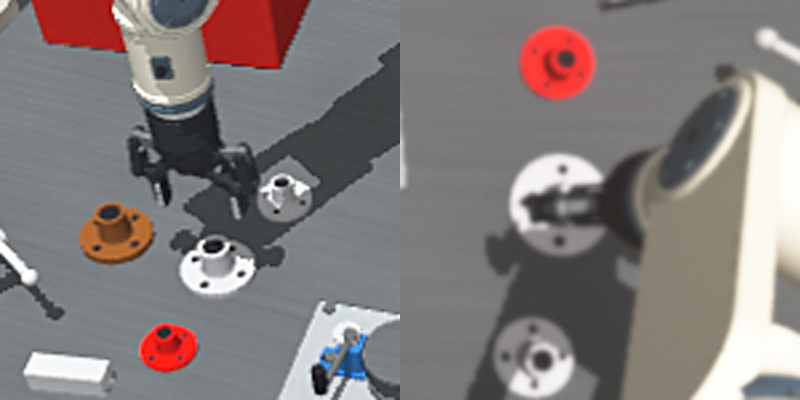

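The gripper straddles the large bright flange with its jaws across the neck. The brown one at (117,235) and the small one at (285,190) in the left crop are clear of it. I'll lower now.

>>> {"method": "carry_out", "body": {"increments": [[[0,0,0.05,0,0,0],[0,0,0.1,0,0,0],[0,0,0.15,0,0,0],[0,0,0.195,0,0,0],[0,0,0.195,0,0,0]]]}}

```text
clock: 3.5
eef_pos: [472.5, -271.8, 39.5]
tcp_rot: [-3.139, 0.003, 0.098]
contact_force: [-1.5, 0.4, 0.4]
opening: 1.001
```

>>> {"method": "carry_out", "body": {"increments": [[[0,0,0,0,0,0],[0,0,0,0,0,0],[0,0,0,0,0,0],[0,0,0,0,0,0],[0,0,0,0,0,0]]], "hand": 0.4, "squeeze": 25}}

```text
clock: 3.92
eef_pos: [475.3, -272.2, 43.0]
tcp_rot: [3.141, -0.001, 0.1]
contact_force: [-0.5, -0.2, -1.2]
opening: 0.6
```

```bash
python3 - <<'E'
from h import *
s=sense();print(s)
f=grab('scene'); p=w2px(f,s['eef_pos'])[0].astype(int)
a=f['img'][p[1]-60:p[1]+60,p[0]-70:p[0]+90,::-1]; cv2.imwrite(f'pics/g2.png',cv2.resize(a,(800,600),interpolation=cv2.INTER_CUBIC))
E
```

```text
{'clock': 3.9167, 'qpos': array([-5.22903907e-01,  5.23311315e-01,  1.94305578e+00, -2.89013196e-06,
        6.73567609e-01,  9.48170325e-01]), 'qvel': array([ 0.00193009,  0.00430282,  0.00215045, -0.00140897, -0.001902  ,
        0.00054267]), 'joint_efforts': array([-9.12040961e-02, -5.89814258e+01, -2.10711336e+01, -2.80168584e-03,
       -1.62190230e-03, -9.48015186e-04]), 'eef_pos': array([ 475.30522497, -272.24672068,   42.97054767]), 'tcp_rot': array([ 3.14062432e+00, -1.34578041e-03,  9.97250036e-02]), 'contact_force': array([-0.51643778, -0.20139313, -1.24231727]), 'wrist_torque': array([ 0.02945219, -0.00503152, -0.02657375]), 'opening': 0.6004403702676673}
```

View pics/g2.png

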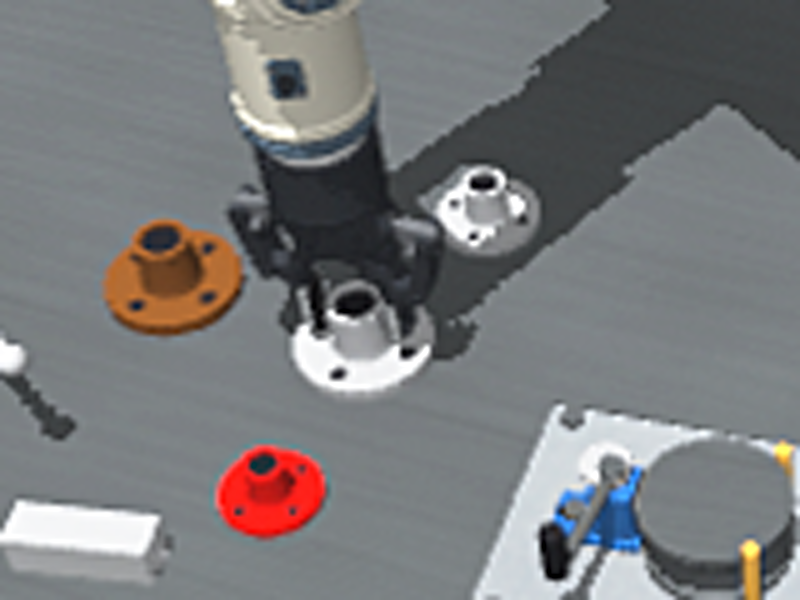

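The fingers straddle the neck at about (360,310) with the tips above the plate. Next I close on the neck.

>>> {"method": "carry_out", "body": {"increments": [[[0,0,0,0,0,0],[0,0,0,0,0,0],[0,0,0,0,0,0],[0,0,0,0,0,0],[0,0,0,0,0,0]]], "hand": 0.75, "squeeze": 40}}

```text
clock: 4.38
eef_pos: [475.2, -272.2, 42.8]
tcp_rot: [3.141, -0.001, 0.1]
contact_force: [-1.7, 0.3, 7.7]
opening: 0.431
```

>>> {"method": "carry_out", "body": {"increments": [[[0,0,-0.02,0,0,0],[0,0,-0.05,0,0,0],[0,0,-0.1,0,0,0],[0,0,-0.1,0,0,0],[0,0,-0.1,0,0,0]]]}}

```text
clock: 4.8
eef_pos: [475.5, -272.2, 83.1]
tcp_rot: [3.14, -0.002, 0.1]
contact_force: [0.2, 0.3, -6.2]
opening: 0.427
```

```bash
python3 - <<'E'
from h import *
s=sense();print(s['eef_pos'],s['tcp_rot'],s['contact_force'],s['wrist_torque'],s['opening'])
f=grab('scene'); p=w2px(f,s['eef_pos'])[0].astype(int)
a=f['img'][p[1]-60:p[1]+60,p[0]-70:p[0]+90,::-1]; cv2.imwrite(f'pics/g3.png',cv2.resize(a,(800,600),interpolation=cv2.INTER_CUBIC))
E
```

```text
[ 475.46782311 -272.20240115   83.06821503] [ 3.14021891e+00 -1.99199444e-03  9.98586956e-02] [ 0.21822872  0.31423531 -6.23338297] [ 0.00743027 -0.01679619 -0.01652196] 0.42710085438103107
```

View pics/g3.png

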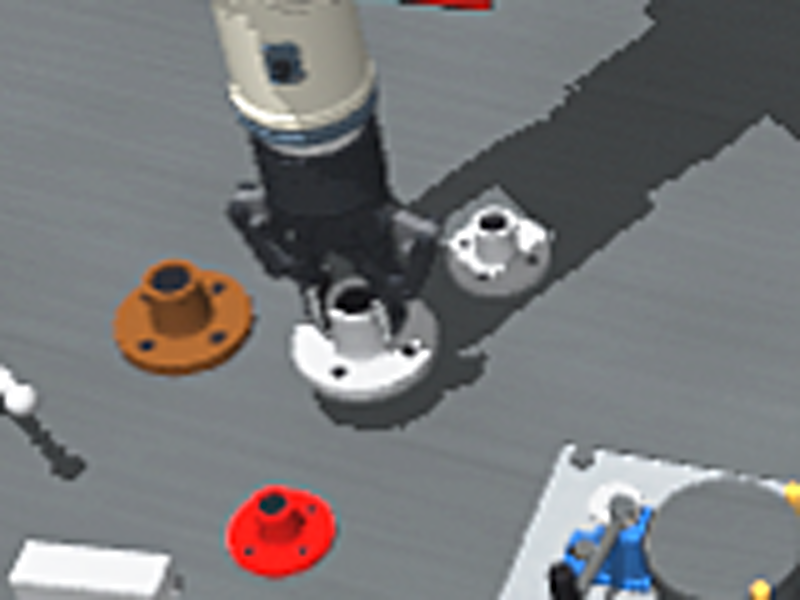

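```bash
python3 -c "
from go import *
c=[474.7,-271.8,82,.1]
print(row(c,[474.7,-271.8,165,.10]))
print(row([474.7,-271.8,165,.1],[562.5,9,165,.10])/2)"
```

```text
[ 0.      0.     -0.2075  0.      0.      0.    ]
[ 0.14425 -0.3383  -0.       0.       0.       0.     ]
```

>>> {"method": "carry_out", "body": {"increments": [[[0,0,-0.07,0,0,0],[0,0,-0.14,0,0,0],[0,0,-0.2075,0,0,0],[0,0,-0.2075,0,0,0],[0,0,-0.2075,0,0,0]]]}}

```text
clock: 5.27
eef_pos: [475.1, -272.1, 165.2]
tcp_rot: [3.141, -0.001, 0.1]
contact_force: [-0.7, 0.0, -6.9]
opening: 0.429
```

>>> {"method": "carry_out", "body": {"increments": [[[0.02,-0.05,0,0,0,0],[0.05,-0.12,0,0,0,0],[0.085,-0.2,0,0,0,0],[0.12,-0.28,0,0,0,0],[0.1443,-0.3383,0,0,0,0]]]}}

```text
clock: 5.68
eef_pos: [517.6, -128.9, 162.3]
tcp_rot: [-3.14, 0.004, 0.1]
contact_force: [0.8, -0.6, -6.4]
opening: 0.431
```

>>> {"method": "carry_out", "body": {"increments": [[[0.035,-0.08,0,0,0,0],[0.07,-0.16,0,0,0,0],[0.1,-0.235,0,0,0,0],[0.125,-0.295,0,0,0,0],[0.1443,-0.3383,0,0,0,0]]]}}

```text
clock: 6.1
eef_pos: [561.5, 11.3, 162.2]
tcp_rot: [-3.141, 0.004, 0.101]
contact_force: [-0.0, -0.2, -6.4]
opening: 0.43
```

>>> {"method": "carry_out", "body": {"increments": [[[0,0,0,0,0,0],[0,0,0,0,0,0],[0,0,0,0,0,0],[0,0,0,0,0,0]]]}}

```text
clock: 6.43
eef_pos: [561.6, 8.1, 163.7]
tcp_rot: [3.142, 0.002, 0.099]
contact_force: [0.3, 0.1, -5.9]
opening: 0.432
```

```bash
python3 - <<'E'
from h import *
s=sense();print(s['eef_pos'],s['tcp_rot'],s['contact_force'],s['opening'])
f=grab('scene'); vv,uu=np.mgrid[0:480,0:640]
reg=w2px(f,s['eef_pos']+[0,0,-36])[0]; sel=np.hypot(uu-reg[0],vv-reg[1])<40
P=px2w(f,uu[sel],vv[sel]); z0=s['eef_pos'][2]-42.8
h,e=np.histogram(P[:,2],bins=np.arange(100,180,2)); print(h)
g=f['img'][vv[sel],uu[sel]].min(1)
Q=P[(abs(P[:,2]-z0-10)<4)]; best=[]
for cx in np.arange(552,573,.5):
    for cy in np.arange(-1,20,.5):
        d=np.hypot(Q[:,0]-cx,Q[:,1]-cy); best.append(((d<46).sum()-((d>46)&(d<56)).sum(),cx,cy))
best.sort(); b=np.array(best[-15:]); print('flange',b[:,1:].mean(0),b[:,1:].std(0),np.median(Q[:,2]))
p=reg.astype(int)
a=f['img'][p[1]-60:p[1]+60,p[0]-80:p[0]+80,::-1]; cv2.imwrite(f'pics/g4.png',cv2.resize(a,(800,600),interpolation=cv2.INTER_CUBIC))
E
```

```text
[561.648224     8.14541967 163.71473248] [3.14157861e+00 2.39791904e-03 9.91537444e-02] [ 0.25814163  0.1394701  -5.91392471] 0.43228751301936974
[  1   7   7   6   1   0   0   1   2   3   6  12  20  39  96 119  67  34
   9  11   3   4   6   8  10   9  12   5  15  12  21  28  35  25  30  10
   4   6   5]
flange [562.8         10.16666667] [0.79162281 0.50552503] 130.54535481027455
```

View pics/g4.png

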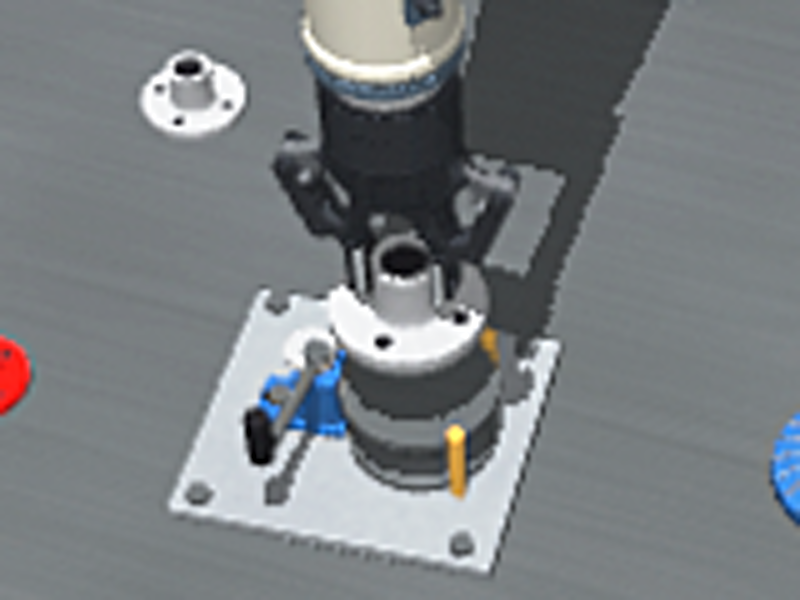

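>>> {"method": "carry_out", "body": {"increments": [[[0,0,0.04,0,0,0],[0,0,0.08,0,0,0],[0,0,0.11,0,0,0],[0,0,0.13,0,0,0],[0,0,0.1375,0,0,0]]]}}

```text
clock: 6.9
eef_pos: [561.8, 8.4, 108.6]
tcp_rot: [-3.141, 0.002, 0.099]
contact_force: [-0.6, -0.0, -7.2]
opening: 0.432
```

>>> {"method": "carry_out", "body": {"increments": [[[0,0,0,0,0,0],[0,0,0,0,0,0],[0,0,0,0,0,0]]]}}

```text
clock: 7.15
eef_pos: [563.3, 8.9, 110.7]
tcp_rot: [3.142, -0.001, 0.1]
contact_force: [-0.0, 0.3, -5.6]
opening: 0.433
```

```bash
python3 - <<'E'
from h import *
s=sense();print(s['eef_pos'],s['tcp_rot'],s['contact_force'],s['opening'])
f=grab('scene'); 
p=w2px(f,s['eef_pos']+[0,0,-36])[0].astype(int)
a=f['img'][p[1]-45:p[1]+45,p[0]-60:p[0]+60,::-1]; cv2.imwrite(f'pics/g5.png',cv2.resize(a,(800,600),interpolation=cv2.INTER_CUBIC))
E
```

```text
[563.25359728   8.86773466 110.70863018] [ 3.14151147e+00 -1.19164964e-03  9.97026171e-02] [-0.02025522  0.29093887 -5.55803547] 0.43264579636366496
```

View pics/g5.png

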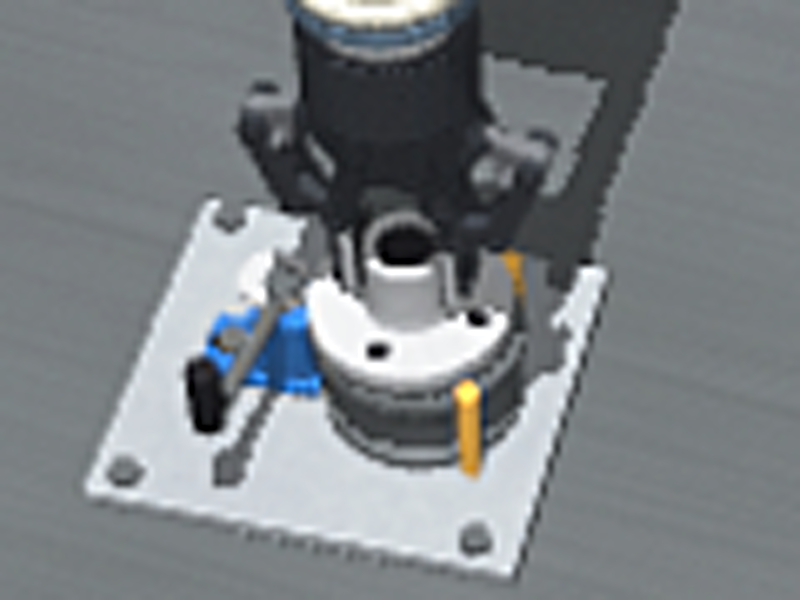

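The flange hovers level about 7 mm over the platform. The front pin is at (468,400), and both pins and the cam are clear of the plate. I'll lower the rest gently.

>>> {"method": "carry_out", "body": {"increments": [[[0,0,0.004,0,0,0],[0,0,0.008,0,0,0],[0,0,0.01,0,0,0],[0,0,0.012,0,0,0],[0,0,0.012,0,0,0]]]}}

```text
clock: 7.62
eef_pos: [562.6, 8.9, 105.0]
tcp_rot: [-3.142, 0.0, 0.1]
contact_force: [-0.4, -0.3, -6.3]
opening: 0.428
```

>>> {"method": "carry_out", "body": {"increments": [[[0,0,0.001,0,0,0],[0,0,0.002,0,0,0],[0,0,0.0025,0,0,0]]]}}

```text
clock: 7.87
eef_pos: [562.7, 8.9, 104.2]
tcp_rot: [-3.142, 0.0, 0.1]
contact_force: [0.5, -0.3, -6.2]
opening: 0.426
```

>>> {"method": "carry_out", "body": {"increments": [[[0,0,0.001,0,0,0],[0,0,0.002,0,0,0],[0,0,0.0025,0,0,0]]]}}

```text
clock: 8.12
eef_pos: [562.7, 8.9, 103.2]
tcp_rot: [-3.142, 0.0, 0.1]
contact_force: [-0.7, 0.9, -6.4]
opening: 0.428
```

>>> {"method": "carry_out", "body": {"increments": [[[0,0,0.001,0,0,0],[0,0,0.0015,0,0,0]]]}}

```text
clock: 8.28
eef_pos: [562.7, 8.9, 102.8]
tcp_rot: [-3.142, 0.0, 0.1]
contact_force: [-1.8, 0.4, 0.0]
opening: 0.429
```

>>> {"method": "carry_out", "body": {"increments": [[[0,0,0.001,0,0,0],[0,0,0.0015,0,0,0]]]}}

```text
clock: 8.45
eef_pos: [562.7, 8.9, 102.8]
tcp_rot: [-3.142, -0.0, 0.1]
contact_force: [-5.3, 0.4, 7.7]
opening: 0.429
```

Touched down. I'll ease up 0.4 mm and release partially.

>>> {"method": "carry_out", "body": {"increments": [[[0,0,-0.001,0,0,0],[0,0,-0.001,0,0,0]]]}}

```text
clock: 8.62
eef_pos: [562.7, 8.9, 102.8]
tcp_rot: [-3.142, -0.0, 0.1]
contact_force: [-2.9, 0.8, 3.6]
opening: 0.432
```

>>> {"method": "carry_out", "body": {"increments": [[[0,0,0,0,0,0],[0,0,0,0,0,0],[0,0,0,0,0,0],[0,0,0,0,0,0]]], "hand": 0.49, "squeeze": 20}}

```text
clock: 8.95
eef_pos: [563.1, 8.9, 102.5]
tcp_rot: [3.141, -0.001, 0.1]
contact_force: [0.6, 0.3, 1.3]
opening: 0.508
```

```bash
python3 - <<'E'
from h import *
s=sense();print(s['eef_pos'],s['tcp_rot'],s['contact_force'],s['opening'])
f=grab('scene'); vv,uu=np.mgrid[0:480,0:640]
reg=w2px(f,[562,12,70])[0]; sel=np.hypot(uu-reg[0],vv-reg[1])<40
P=px2w(f,uu[sel],vv[sel]); 
Q=P[(abs(P[:,2]-70)<4)&(P[:,2]<80)]; best=[]
for cx in np.arange(552,573,.5):
    for cy in np.arange(-1,20,.5):
        d=np.hypot(Q[:,0]-cx,Q[:,1]-cy); best.append(((d<46).sum()-((d>46)&(d<56)).sum(),cx,cy))
best.sort(); b=np.array(best[-15:]); print('flange',b[:,1:].mean(0),b[:,1:].std(0),np.median(Q[:,2]))
p=reg.astype(int)
a=f['img'][p[1]-45:p[1]+45,p[0]-60:p[0]+60,::-1]; cv2.imwrite(f'pics/g6.png',cv2.resize(a,(800,600),interpolation=cv2.INTER_CUBIC))
E
```

```text
[563.10704755   8.87652893 102.53971498] [ 3.14149956e+00 -7.67539604e-04  9.97692108e-02] [0.61574916 0.25410717 1.31609334] 0.5080927722069755
flange [565.73333333  12.86666667] [1.5584893  0.76303488] 70.24969834859013
```

View pics/g6.png

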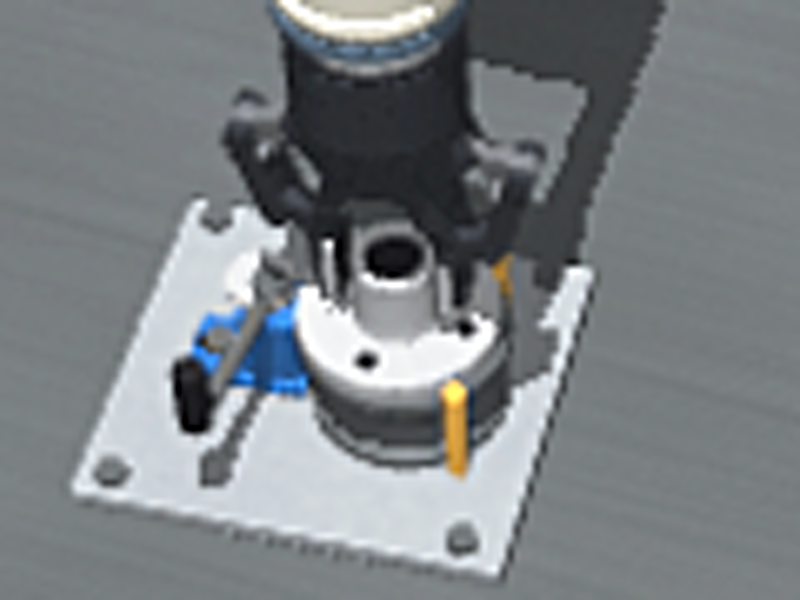

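The flange sits flat and is released, with a gap of roughly 3 mm on each side of the neck. Now I push towards +y with the rear pad.

>>> {"method": "carry_out", "body": {"increments": [[[0,-0.0025,0,0,0,0],[0,-0.005,0,0,0,0],[0,-0.006,0,0,0,0]]]}}

```text
clock: 9.25
eef_pos: [562.4, 11.4, 102.4]
tcp_rot: [-3.142, -0.0, 0.1]
contact_force: [-0.0, 0.1, 0.4]
opening: 0.508
```

>>> {"method": "carry_out", "body": {"increments": [[[0,-0.001,0,0,0,0],[0,-0.002,0,0,0,0]]]}}

```text
clock: 9.42
eef_pos: [562.4, 11.9, 102.4]
tcp_rot: [3.141, -0.0, 0.1]
contact_force: [0.0, -3.8, -0.6]
opening: 0.511
```

>>> {"method": "carry_out", "body": {"increments": [[[0,-0.001,0,0,0,0],[0,-0.002,0,0,0,0]]]}}

```text
clock: 9.58
eef_pos: [562.3, 12.6, 102.4]
tcp_rot: [3.141, -0.0, 0.1]
contact_force: [-0.6, -3.9, -0.5]
opening: 0.511
```

>>> {"method": "carry_out", "body": {"increments": [[[0,-0.001,0,0,0,0],[0,-0.002,0,0,0,0]]]}}

```text
clock: 9.75
eef_pos: [562.2, 13.5, 102.4]
tcp_rot: [3.141, -0.0, 0.1]
contact_force: [0.1, -3.5, 0.3]
opening: 0.512
```

>>> {"method": "carry_out", "body": {"increments": [[[0,-0.001,0,0,0,0],[0,-0.0015,0,0,0,0]]]}}

```text
clock: 9.92
eef_pos: [562.2, 14.2, 102.4]
tcp_rot: [3.142, -0.0, 0.1]
contact_force: [0.1, -4.1, 0.5]
opening: 0.51
```

>>> {"method": "carry_out", "body": {"increments": [[[0,-0.001,0,0,0,0],[0,-0.0015,0,0,0,0]]]}}

```text
clock: 10.08
eef_pos: [562.4, 14.8, 102.4]
tcp_rot: [3.141, -0.001, 0.1]
contact_force: [2.1, -4.2, -0.8]
opening: 0.511
```

>>> {"method": "carry_out", "body": {"increments": [[[0,-0.001,0,0,0,0],[0,-0.001,0,0,0,0]]]}}

```text
clock: 10.25
eef_pos: [562.7, 15.2, 102.6]
tcp_rot: [3.141, -0.001, 0.1]
contact_force: [2.6, -5.3, -2.4]
opening: 0.512
```

```bash
python3 - <<'E'
from h import *
s=sense();print(s['eef_pos'],s['contact_force'],s['wrist_torque'],s['opening'])
f=grab('scene'); reg=w2px(f,[562,12,70])[0]
p=reg.astype(int)
a=f['img'][p[1]-36:p[1]+36,p[0]-48:p[0]+48,::-1]; cv2.imwrite(f'pics/g7.png',cv2.resize(a,(800,600),interpolation=cv2.INTER_CUBIC))
E
```

```text
[562.68773849  15.2008206  102.56841859] [ 2.55042648 -5.33194567 -2.3976343 ] [-0.73726024 -0.44874714  0.02541866] 0.5115283413766657
```

View pics/g7.png

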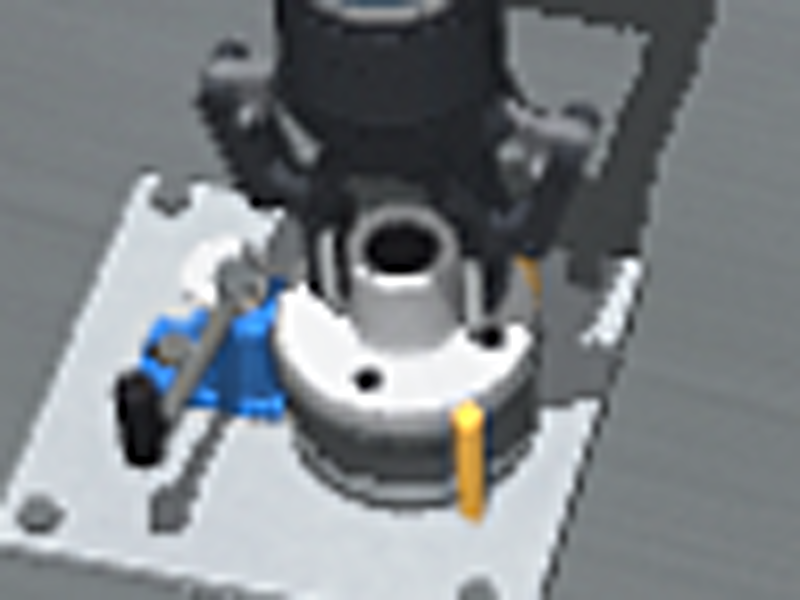

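>>> {"method": "carry_out", "body": {"increments": [[[0.0012,0,0,0,0,0],[0.0025,0,0,0,0,0]]]}}

```text
clock: 10.47
eef_pos: [562.9, 15.2, 102.4]
tcp_rot: [3.141, 0.0, 0.1]
contact_force: [-0.9, -5.4, 1.4]
opening: 0.507
```

>>> {"method": "carry_out", "body": {"increments": [[[0.0012,-0.0005,0,0,0,0],[0.0025,-0.0005,0,0,0,0]]]}}

```text
clock: 10.63
eef_pos: [563.1, 15.3, 102.3]
tcp_rot: [3.141, 0.002, 0.1]
contact_force: [-3.2, -7.5, 3.4]
opening: 0.509
```

>>> {"method": "carry_out", "body": {"increments": [[[-0.0015,0,0,0,0,0],[-0.003,0,0,0,0,0]]]}}

```text
clock: 10.8
eef_pos: [562.9, 15.3, 102.4]
tcp_rot: [3.141, -0.0, 0.1]
contact_force: [2.1, -5.1, -1.1]
opening: 0.509
```

>>> {"method": "carry_out", "body": {"increments": [[[-0.0015,0,0,0,0,0],[-0.003,0,0,0,0,0]]]}}

```text
clock: 10.97
eef_pos: [562.6, 15.3, 102.7]
tcp_rot: [3.141, -0.002, 0.1]
contact_force: [3.9, -5.3, -2.2]
opening: 0.51
```

>>> {"method": "carry_out", "body": {"increments": [[[0.001,0.003,0,0,0,0],[0.001,0.006,0,0,0,0],[0.001,0.008,0,0,0,0],[0.001,0.008,0,0,0,0]]]}}

```text
clock: 11.3
eef_pos: [562.1, 12.4, 102.3]
tcp_rot: [-3.141, 0.0, 0.1]
contact_force: [-0.6, -1.2, 0.8]
opening: 0.509
```

>>> {"method": "carry_out", "body": {"increments": [[[0,0,-0.03,0,0,0],[0,0,-0.1,0,0,0],[0,0,-0.2,0,0,0],[0,0,-0.25,0,0,0],[0,0,-0.25,0,0,0]]]}}

```text
clock: 11.72
eef_pos: [565.1, 12.5, 208.2]
tcp_rot: [3.141, -0.008, 0.1]
contact_force: [0.3, 0.7, 0.3]
opening: 0.511
```

```bash
python3 - <<'E'
from h import *
s=sense();print(s['eef_pos'],s['contact_force'],s['clock'])
for n in ('scene','top'):
    f=grab(n); vv,uu=np.mgrid[0:480,0:640]
    p=w2px(f,[562,12,70])[0]; sel=np.hypot(uu-p[0],vv-p[1])<40; p=p.astype(int)
    P=px2w(f,uu[sel],vv[sel]); Q=P[(abs(P[:,2]-70)<3)]; best=[]
    for cx in np.arange(552,573,.5):
        for cy in np.arange(-1,24,.5):
            d=np.hypot(Q[:,0]-cx,Q[:,1]-cy); best.append(((d<46).sum()-((d>46)&(d<53)).sum(),cx,cy))
    best.sort(); b=np.array(best[-15:]); print(n,'flange',b[:,1:].mean(0),b[:,1:].std(0),np.median(Q[:,2]),len(Q))
    a=f['img'][p[1]-30:p[1]+45,p[0]-50:p[0]+50,::-1]; cv2.imwrite(f'pics/g8{n}.png',cv2.resize(a,(800,600),interpolation=cv2.INTER_CUBIC))
E
```

```text
[565.12659019  12.49553782 208.23872558] [0.34570157 0.74149297 0.33717721] 11.7167
scene flange [563.5         13.73333333] [0.68313005 0.54365021] 70.08684177706093 400
top flange [561.43333333  11.26666667] [0.35901099 0.8537499 ] 69.43514941213934 305
```

View pics/g8scene.png

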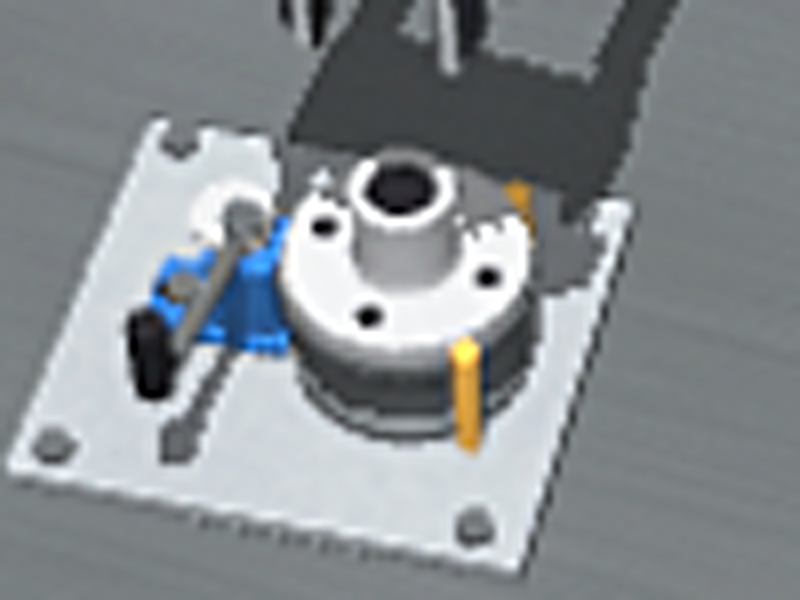

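View pics/g8top.png

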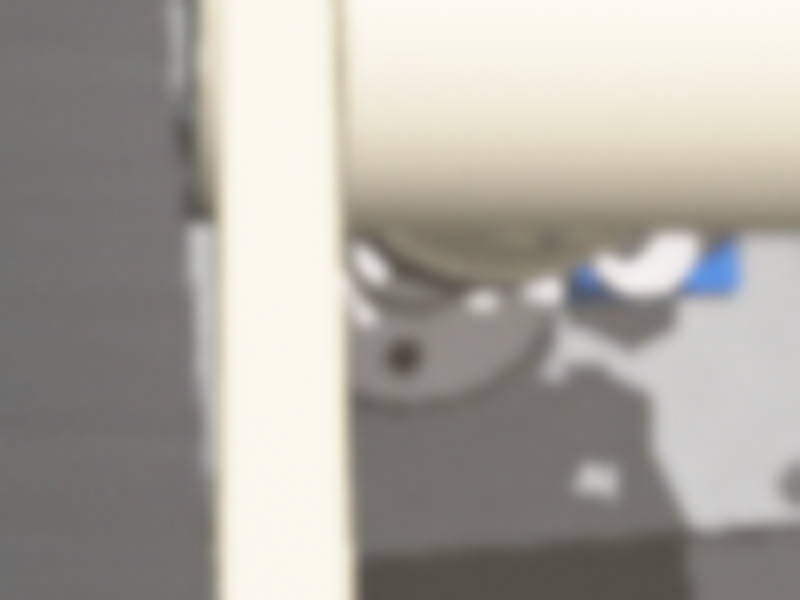

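>>> {"method": "carry_out", "body": {"increments": [[[-0.05,0.1,0,0,0,0],[-0.1,0.2,0,0,0,0],[-0.15,0.3,0,0,0,0],[-0.2,0.38,0,0,0,0],[-0.22,0.44,0,0,0,0]]]}}

```text
clock: 12.23
eef_pos: [489.2, -173.1, 201.0]
tcp_rot: [-3.14, 0.004, 0.1]
contact_force: [0.6, -0.4, 0.0]
opening: 0.506
```

>>> {"method": "carry_out", "body": {"increments": [[[0,0.08,0,0,0,0],[0,0.15,0,0,0,0],[0,0.2,0,0,0,0],[0,0.2,0,0,0,0]]], "hand": 0.35}}

```text
clock: 12.57
eef_pos: [499.8, -254.2, 201.2]
tcp_rot: [3.142, 0.001, 0.097]
contact_force: [-0.3, 0.1, -0.0]
opening: 0.647
```

```bash
cat > chk.py <<'E'
from h import *
import sys
def edgefit(f,c0,z,rad,r0=40,r1=52):
    # radial gradient search in grayscale at height z, robust circle fit
    from scipy.optimize import least_squares
    g=cv2.cvtColor(f['img'],cv2.COLOR_RGB2GRAY).astype(np.float32)
    pts=[]
    for a in np.linspace(0,2*np.pi,120,endpoint=False):
        rr=np.arange(r0,r1,.25); X=np.c_[c0[0]+rr*np.cos(a),c0[1]+rr*np.sin(a),np.full(len(rr),z)]
        q=w2px(f,X).astype(np.float32); v=cv2.remap(g,q[:,0].reshape(-1,1),q[:,1].reshape(-1,1),cv2.INTER_LINEAR).ravel()
        d=np.gradient(cv2.GaussianBlur(v.reshape(-1,1),(1,9),1.5).ravel()); i=np.argmin(d)
        if d[i]<-2 and 3<i<len(rr)-3: pts.append(X[i,:2])
    pts=np.array(pts)
    s=least_squares(lambda p:np.hypot(pts[:,0]-p[0],pts[:,1]-p[1])-p[2],[*c0,rad],loss='soft_l1',f_scale=.5)
    return s.x.round(2),len(pts)
if __name__=='__main__':
    s=sense();print(s['eef_pos'],s['contact_force'],s['clock'])
    for n in ('scene','top'):
        f=grab(n); vv,uu=np.mgrid[0:480,0:640]
        print(n,'edge',edgefit(f,[562,12.5],70,46))
        p=w2px(f,[562,12,70])[0]; sel=np.hypot(uu-p[0],vv-p[1])<40; p=p.astype(int)
        P=px2w(f,uu[sel],vv[sel])
        k=(P[:,2]>102)&(P[:,2]<110)&(abs(P[:,1]-12)<25); print('necktop',P[k].mean(0).round(1),cv2.minEnclosingCircle(P[k][:,:2].astype(np.float32)))
        a=f['img'][p[1]-30:p[1]+45,p[0]-50:p[0]+50,::-1]; cv2.imwrite(f'pics/{sys.argv[1]}{n}.png',cv2.resize(a,(800,600),interpolation=cv2.INTER_CUBIC))
        y=np.clip((f['img'][...,0].astype(float)+f['img'][...,1])/2-f['img'][...,2]-25,0,None)
        for g in ([519,41,68],[596,48.5,68]):
            p=w2px(f,g)[0]
            for _ in range(6):
                w=y*(np.hypot(uu-p[0],vv-p[1])<5)
                if n=='scene' or w.sum()==0: break
                p=np.array([(w*uu).sum(),(w*vv).sum()])/w.sum()
            print('pin',px2w(f,*p,z=68)[0].round(1))
        rk=w2px(f,[646,-50,106])[0]; 
        for d in nets.tip_of('lever_knob',n)[:2]: print('knob',d['confidence'],np.round(d['point'],1))
E
python3 chk.py c1
```

```text
[ 499.83569341 -254.21676955  201.1784027 ] [-0.34113153  0.10735156 -0.03943593] 12.5667
scene edge (array([560.97,  11.82,  46.57]), 101)
necktop [561.6  12.7 105.1] ((561.1680908203125, 14.361446380615234), 20.73027801513672)
pin [519.  41.  68.]
pin [596.   48.5  68. ]
knob 0.66 [645.  -51.1  83.1]
top edge (array([561.21,  11.99,  46.3 ]), 82)
necktop [561.9  11.9 104.8] ((561.8574829101562, 11.736883163452148), 19.034048080444336)
pin [518.4  41.2  68. ]
pin [596.6  49.1  68. ]
knob 0.79 [646.  -50.9  78.9]
knob 0.73 [558.5  15.8   2.4]
```

View pics/c1top.png

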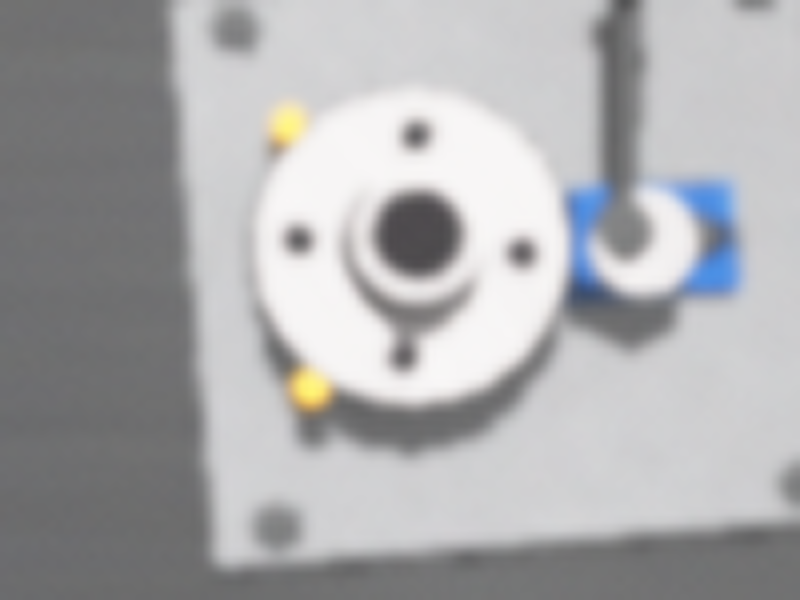

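The top view shows the flange touching both brass pins, at crop (288,125) and (310,388). Measured pin-centre distances are 51.3 and 51.8 mm against a nominal 51.1, so it is seated and centred with no overhang. Next I'll locate the pivot and knob.

```bash
python3 - <<'E'
from h import *
from go import *
for n in ('top','scene'):
    f=grab(n); vv,uu=np.mgrid[0:480,0:640]
    p=w2px(f,[568,-52,75])[0]; sel=np.hypot(uu-p[0],vv-p[1])<10
    P=px2w(f,uu[sel],vv[sel]); k=(P[:,2]>70)&(P[:,2]<85)&(P[:,0]<580); print(n,'boss',P[k].mean(0).round(1),k.sum())
    p=w2px(f,[647,-50,106])[0]; sel=np.hypot(uu-p[0],vv-p[1])<12
    P=px2w(f,uu[sel],vv[sel]); k=(P[:,2]>97)&(P[:,2]<110); print(n,'knob',P[k].mean(0).round(1),k.sum())
    for d in nets.tip_of('cam_pivot',n)[:1]: print(d['confidence'],np.round(d['point'],1))
    if n=='top':
        a=f['img'][180:250,350:430,::-1]; cv2.imwrite('pics/kn.png',cv2.resize(a,(640,560),interpolation=cv2.INTER_CUBIC))
    for pt in ([568,-52,75],[648,-50.5,106]): print(w2px(f,pt))
E
```

```text
top boss [566.4 -52.5  72.8] 85
top knob [647.7 -51.1 103.8] 39
0.75 [568.6 -54.8  86.9]
[[384.40715629 229.86363398]]
[[385.74612891 193.82735611]]
scene boss [565.3 -46.6  72.8] 55
scene knob [649.6 -49.4 104.1] 24
0.66 [566.7 -50.8  83.7]
[[280.22295696 243.01810493]]
[[268.78685726 256.52742854]]
```

View pics/kn.png

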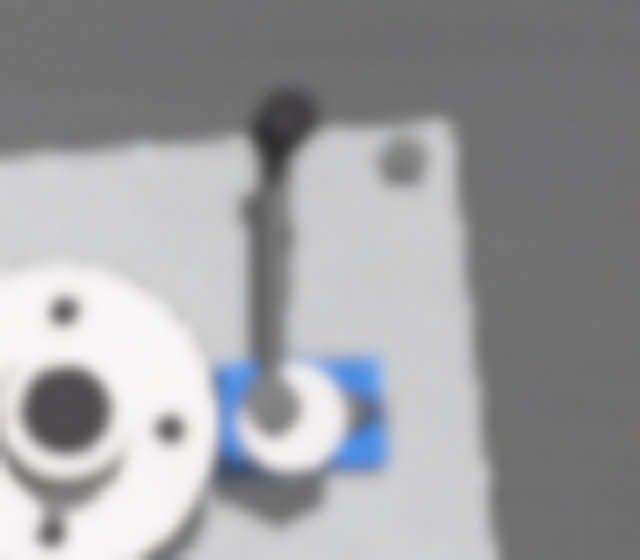

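```bash
python3 - <<'E'
from h import *
from go import *
s=sense(); c=[*s['eef_pos'],s['tcp_rot'][2]]; print(c)
pts=[[560,-160,195,.71],[640,-60,185,1.32],[647.8,-50.8,175,1.93],[647.8,-50.8,170,2.54],[647.8,-50.8,165,3.147]]
for t in pts:
    rw=row(c,t); print(rw.tolist()); c=apply(c,rw)
E
```

```text
[np.float64(500.2685214687782), np.float64(-250.23898083962652), np.float64(202.3100192170078), np.float64(0.10097971595486688)]
[0.1713, -0.2094, 0.0183, 0.0, 0.0, -0.5816]
[0.3146, -0.0592, 0.025, -0.0, 0.0, -0.5825]
[0.0272, 0.0132, 0.025, 0.0, 0.0, -0.5825]
[-0.0, -0.0, 0.0125, 0.0, 0.0, -0.5825]
[0.0, -0.0, 0.0125, 0.0, 0.0, -0.5796]
```

>>> {"method": "carry_out", "body": {"increments": [[[0.035,-0.042,0.004,0,0,-0.1163],[0.07,-0.084,0.008,0,0,-0.2326],[0.105,-0.126,0.012,0,0,-0.349],[0.14,-0.168,0.016,0,0,-0.4653],[0.1713,-0.2094,0.0183,0,0,-0.5816]]]}}

```text
clock: 13.38
eef_pos: [560.7, -159.5, 195.1]
tcp_rot: [3.141, -0.0, 0.716]
contact_force: [-0.7, 0.3, -0.4]
opening: 0.65
```

>>> {"method": "carry_out", "body": {"increments": [[[0.063,-0.012,0.005,0,0,-0.1165],[0.126,-0.024,0.01,0,0,-0.233],[0.189,-0.036,0.015,0,0,-0.3495],[0.252,-0.048,0.02,0,0,-0.466],[0.3146,-0.0592,0.025,0,0,-0.5825]]]}}

```text
clock: 13.8
eef_pos: [640.8, -59.3, 185.1]
tcp_rot: [3.142, -0.0, 1.326]
contact_force: [0.7, -0.6, 1.0]
opening: 0.651
```

>>> {"method": "carry_out", "body": {"increments": [[[0.006,0.003,0.005,0,0,-0.1165],[0.012,0.006,0.01,0,0,-0.233],[0.018,0.009,0.015,0,0,-0.3495],[0.024,0.012,0.02,0,0,-0.466],[0.0272,0.0132,0.025,0,0,-0.5825]]]}}

```text
clock: 14.22
eef_pos: [648.1, -50.9, 175.0]
tcp_rot: [3.142, -0.0, 1.936]
contact_force: [0.6, 0.6, 0.5]
opening: 0.651
```

>>> {"method": "carry_out", "body": {"increments": [[[0,0,0.003,0,0,-0.1165],[0,0,0.006,0,0,-0.233],[0,0,0.009,0,0,-0.3495],[0,0,0.012,0,0,-0.466],[0,0,0.0125,0,0,-0.5825]]]}}

```text
clock: 14.63
eef_pos: [647.8, -51.2, 169.9]
tcp_rot: [-3.141, -0.0, 2.546]
contact_force: [-0.0, 0.2, -0.4]
opening: 0.652
```

>>> {"method": "carry_out", "body": {"increments": [[[0,0,0.003,0,0,-0.1165],[0,0,0.006,0,0,-0.233],[0,0,0.009,0,0,-0.3495],[0,0,0.012,0,0,-0.466],[0,0,0.0125,0,0,-0.5796]]]}}

```text
clock: 15.05
eef_pos: [647.8, -51.2, 164.9]
tcp_rot: [3.142, -0.0, -3.131]
contact_force: [0.7, 0.2, -0.3]
opening: 0.652
```

>>> {"method": "carry_out", "body": {"increments": [[[0,0,0,0,0,0],[0,0,0,0,0,0],[0,0,0,0,0,0]]]}}

```text
clock: 15.3
eef_pos: [648.1, -51.6, 165.2]
tcp_rot: [3.142, 0.0, -3.141]
contact_force: [-1.1, 0.5, 0.1]
opening: 0.647
```

```bash
python3 - <<'E'
from h import *
from go import *
s=sense(); c=[*s['eef_pos'],s['tcp_rot'][2]]; print(np.round(c,2),s['qpos'],s['contact_force'],s['opening'],s['clock'])
print(row([*c[:3],c[3]%(2*np.pi)],[647.8,-50.8,93,3.147]))
f=grab('scene'); p=w2px(f,[610,-20,90])[0].astype(int)
a=f['img'][p[1]-60:p[1]+60,p[0]-80:p[0]+80,::-1]; cv2.imwrite(f'pics/k1.png',cv2.resize(a,(800,600),interpolation=cv2.INTER_CUBIC))
E
```

```text
[648.06 -51.57 165.17  -3.14] [-8.17311591e-02  4.79904040e-01  1.65069510e+00  4.24795003e-05
  1.01089504e+00 -1.65321600e+00] [-1.14625734  0.4774941   0.06897101] 0.6467152907304398 15.3
[ 0.0006  0.0019  0.1804 -0.      0.     -0.0045]
```

View pics/k1.png

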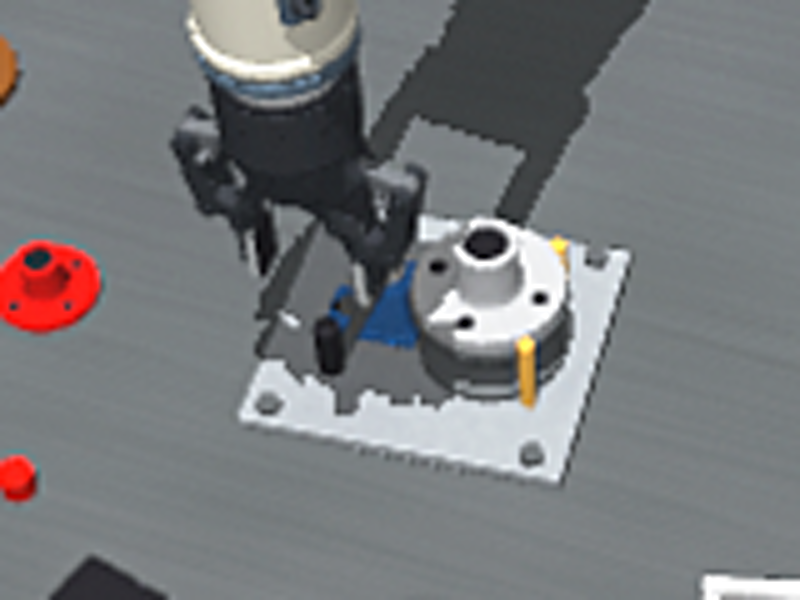

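The open fingers straddle the knob, at crop (330,345), with the gripper clear of the flange. I'll lower around the knob.

>>> {"method": "carry_out", "body": {"increments": [[[0,0.001,0.05,0,0,0],[0,0.002,0.1,0,0,0],[0,0.002,0.14,0,0,0],[0,0.002,0.17,0,0,0],[0,0.002,0.18,0,0,0]]]}}

```text
clock: 15.77
eef_pos: [647.0, -51.0, 91.1]
tcp_rot: [3.141, -0.003, -3.139]
contact_force: [-0.5, -0.3, 0.4]
opening: 0.648
```

>>> {"method": "carry_out", "body": {"increments": [[[0,0,0,0,0,0],[0,0,0,0,0,0],[0,0,0,0,0,0],[0,0,0,0,0,0],[0,0,0,0,0,0]]], "hand": 0.7}}

```text
clock: 16.18
eef_pos: [648.6, -51.2, 94.0]
tcp_rot: [-3.141, 0.001, -3.138]
contact_force: [-0.7, -0.3, 0.2]
opening: 0.299
```

```bash
python3 - <<'E'
from h import *
s=sense(); c=[*s['eef_pos'],s['tcp_rot'][2]]; print(np.round(c,2),s['contact_force'],s['opening'],s['clock'])
f=grab('scene'); p=w2px(f,[640,-50,90])[0].astype(int)
a=f['img'][p[1]-36:p[1]+36,p[0]-48:p[0]+48,::-1]; cv2.imwrite(f'pics/k2.png',cv2.resize(a,(800,600),interpolation=cv2.INTER_CUBIC))
E
```

```text
[648.57 -51.18  93.98  -3.14] [-0.67363094 -0.30436467  0.18719364] 0.298552054919637 16.1833
```

View pics/k2.png

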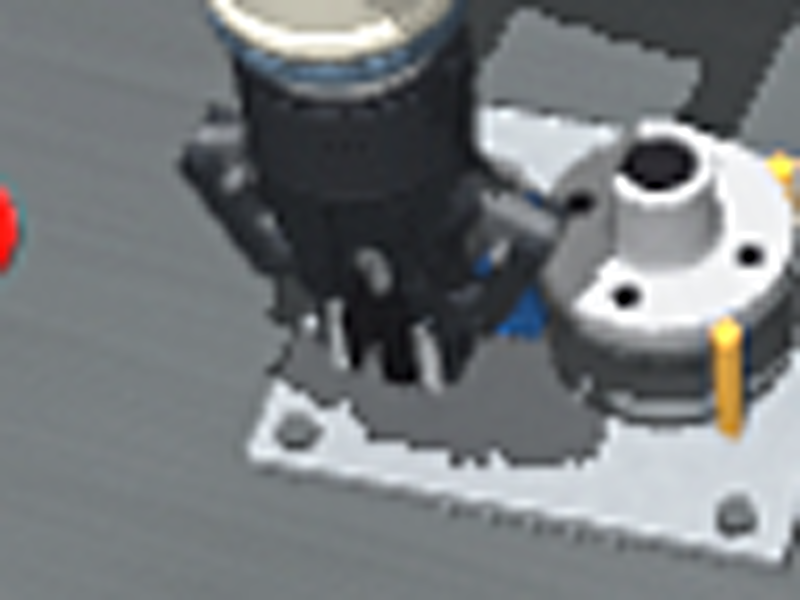

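>>> {"method": "carry_out", "body": {"increments": [[[0,-0.006,0,0,0,0],[0,-0.01,0,0,0,0],[0,-0.01,0,0,0,0]]]}}

```text
clock: 16.48
eef_pos: [648.2, -55.5, 93.2]
tcp_rot: [-3.141, 0.0, -3.138]
contact_force: [-0.2, -0.4, 0.5]
opening: 0.301
```

```bash
python3 - <<'E'
import numpy as np
C=np.array([80.5,5])
for D in (.02,.03,.04,.05,.08,.12,.16,.2):
    c,s=np.cos(D),np.sin(D); d=C-np.array([[c,-s],[s,c]])@C
    print(D,(d/400).round(5),round(D/(np.pi/3),4))
E
```

```text
0.02 [ 0.00029 -0.00402] 0.0191
0.03 [ 0.00047 -0.00603] 0.0286
0.04 [ 0.00066 -0.00804] 0.0382
0.05 [ 0.00088 -0.01004] 0.0477
0.08 [ 0.00164 -0.01604] 0.0764
0.12 [ 0.00294 -0.024  ] 0.1146
0.16 [ 0.00456 -0.0319 ] 0.1528
0.2 [ 0.00649 -0.03973] 0.191
```

Rows at Δ = 0.04, 0.08, 0.12, 0.16 and 0.2 rad:

>>> {"method": "carry_out", "body": {"increments": [[[0.0007,-0.008,0,0,0,0.0382],[0.0016,-0.016,0,0,0,0.0764],[0.0029,-0.024,0,0,0,0.1146],[0.0046,-0.0319,0,0,0,0.1528],[0.0065,-0.0397,0,0,0,0.191]]]}}

```text
clock: 16.9
eef_pos: [645.6, -70.9, 93.2]
tcp_rot: [3.141, 0.0, 2.944]
contact_force: [-0.2, 1.7, 0.0]
opening: 0.301
```

>>> {"method": "carry_out", "body": {"increments": [[[0.0007,-0.008,0,0,0,0.0382],[0.0016,-0.016,0,0,0,0.0764],[0.0029,-0.024,0,0,0,0.1146],[0.0046,-0.0319,0,0,0,0.1528],[0.0065,-0.0397,0,0,0,0.191]]]}}

```text
clock: 17.32
eef_pos: [640.1, -86.1, 93.2]
tcp_rot: [3.141, 0.0, 2.744]
contact_force: [0.5, 1.5, -0.3]
opening: 0.3
```

```bash
python3 - <<'E'
from h import *
s=sense(); c=[*s['eef_pos'],s['tcp_rot'][2]]; print(np.round(c,3),s['contact_force'],s['opening'],s['clock'])
P=np.array([567.3,-51.5]); d=s['eef_pos'][:2]-P; print(np.hypot(*d),'TCP phi',.1-np.arctan2(d[1],d[0]),'yaw phi',.1+np.pi-s['tcp_rot'][2])
f=grab('scene'); p=w2px(f,[610,-50,90])[0].astype(int)
a=f['img'][p[1]-45:p[1]+45,p[0]-60:p[0]+60,::-1]; cv2.imwrite(f'pics/k3.png',cv2.resize(a,(800,600),interpolation=cv2.INTER_CUBIC))
E
```

```text
[640.058 -86.053  93.162   2.744] [ 0.51817178  1.45950545 -0.33159586] 0.3003828247499961 17.3167
80.54547869297278 TCP phi 0.5433730152347911 yaw phi 0.4980139512357611
```

View pics/k3.png

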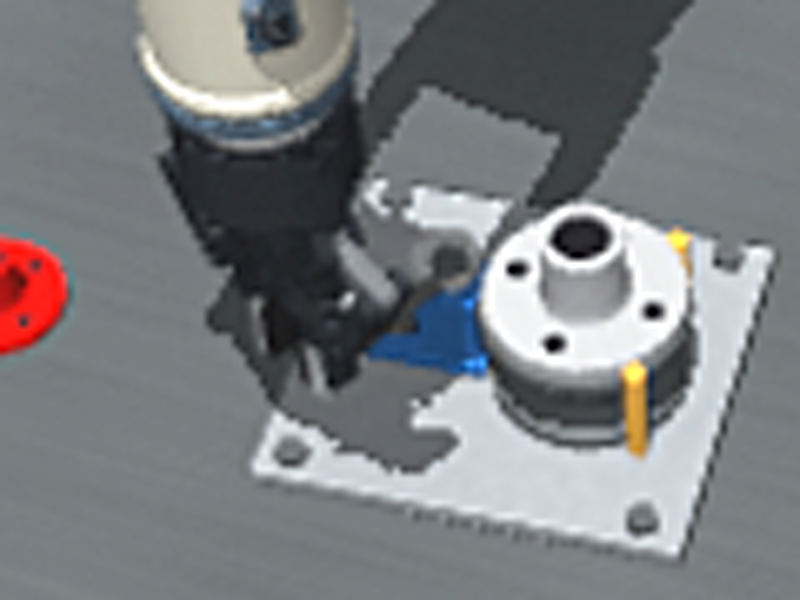

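The lever turns with the gripper, pushing at about 1.5 N, and the flange has not moved. Continuing.

>>> {"method": "carry_out", "body": {"increments": [[[0.0007,-0.008,0,0,0,0.0382],[0.0016,-0.016,0,0,0,0.0764],[0.0029,-0.024,0,0,0,0.1146],[0.0046,-0.0319,0,0,0,0.1528],[0.0065,-0.0397,0,0,0,0.191]]]}}

```text
clock: 17.78
eef_pos: [631.7, -99.7, 93.2]
tcp_rot: [3.141, 0.0, 2.545]
contact_force: [2.2, 0.7, 0.4]
opening: 0.299
```

>>> {"method": "carry_out", "body": {"increments": [[[0.0007,-0.008,0,0,0,0.0382],[0.0016,-0.016,0,0,0,0.0764],[0.0029,-0.024,0,0,0,0.1146],[0.0046,-0.0319,0,0,0,0.1528]]]}}

```text
clock: 18.12
eef_pos: [623.1, -109.3, 93.2]
tcp_rot: [3.141, 0.001, 2.385]
contact_force: [1.7, 0.6, -0.5]
opening: 0.3
```

>>> {"method": "carry_out", "body": {"increments": [[[0.0003,-0.004,0,0,0,0.0191],[0.0007,-0.008,0,0,0,0.0382],[0.0009,-0.01,0,0,0,0.0477]]]}}

```text
clock: 18.37
eef_pos: [620.0, -112.1, 93.2]
tcp_rot: [3.141, 0.001, 2.335]
contact_force: [2.1, 0.3, -0.2]
opening: 0.296
```

>>> {"method": "carry_out", "body": {"increments": [[[0.0003,-0.004,0,0,0,0.0191],[0.0007,-0.008,0,0,0,0.0382],[0.0009,-0.01,0,0,0,0.0477]]]}}

```text
clock: 18.62
eef_pos: [616.6, -114.6, 93.2]
tcp_rot: [3.141, 0.0, 2.284]
contact_force: [2.9, -0.5, 0.6]
opening: 0.295
```

```bash
cat > st.py <<'E'
from h import *
s=sense(); P=np.array([567.3,-51.5]); d=s['eef_pos'][:2]-P; yaw=s['tcp_rot'][2]%(2*np.pi)
a=np.arctan2(d[1],d[0]); F=s['contact_force']; t=np.array([np.sin(a),-np.cos(a)]); rr=np.array([np.cos(a),np.sin(a)])
print('r',np.hypot(*d).round(1),'TCPphi',round(.1-a,3),'yawphi',round(.1+np.pi-yaw,3),'z',s['eef_pos'][2].round(1),'Ftan',(F[:2]@t).round(2),'Frad',(F[:2]@rr).round(2),'Fz',F[2].round(1),s['clock'])
E
python3 st.py
```

```text
r 80.0 TCPphi 1.007 yawphi 0.957 z 93.2 Ftan -2.01 Frad 2.22 Fz 0.6 18.6167
```

>>> {"method": "carry_out", "body": {"increments": [[[-0.0012,-0.004,0,0,0,0.0191],[-0.0023,-0.008,0,0,0,0.0382]]]}}

```text
clock: 18.78
eef_pos: [614.3, -117.0, 93.0]
tcp_rot: [-3.141, -0.001, 2.244]
contact_force: [0.2, 1.3, 0.4]
opening: 0.306
```

```bash
python3 st.py
```

```text
r 80.6 TCPphi 1.049 yawphi 0.997 z 93.0 Ftan -0.88 Frad -0.93 Fz 0.4 18.7833
```

>>> {"method": "carry_out", "body": {"increments": [[[0.0001,-0.004,0,0,0,0.0191],[0.0003,-0.008,0,0,0,0.0382],[0.0004,-0.01,0,0,0,0.0477]]]}}

```text
clock: 19.03
eef_pos: [611.0, -119.6, 92.9]
tcp_rot: [-3.141, -0.001, 2.194]
contact_force: [-0.1, 1.6, -0.2]
opening: 0.299
```

>>> {"method": "carry_out", "body": {"increments": [[[0.0001,-0.004,0,0,0,0.0191],[0.0003,-0.008,0,0,0,0.0382],[0.0004,-0.01,0,0,0,0.0477]]]}}

```text
clock: 19.28
eef_pos: [607.9, -121.9, 93.0]
tcp_rot: [-3.141, -0.0, 2.144]
contact_force: [1.5, 1.8, -0.1]
opening: 0.295
```

```bash
python3 st.py
```

```text
r 81.3 TCPphi 1.147 yawphi 1.098 z 93.0 Ftan -2.18 Frad -0.86 Fz -0.1 19.2833
```

>>> {"method": "carry_out", "body": {"increments": [[[0.0003,-0.004,0,0,0,0.0191],[0.0007,-0.008,0,0,0,0.0382]]]}}

```text
clock: 19.45
eef_pos: [605.3, -123.4, 93.1]
tcp_rot: [3.142, 0.0, 2.104]
contact_force: [0.8, 1.1, -0.9]
opening: 0.299
```

```bash
python3 st.py
```

```text
r 81.3 TCPphi 1.185 yawphi 1.138 z 93.1 Ftan -1.21 Frad -0.56 Fz -0.9 19.45
```

>>> {"method": "carry_out", "body": {"increments": [[[0.0003,-0.004,0,0,0,0.0191],[0.0007,-0.008,0,0,0,0.0382]]]}}

```text
clock: 19.62
eef_pos: [602.4, -124.8, 93.1]
tcp_rot: [3.141, 0.0, 2.064]
contact_force: [0.4, 1.7, -0.6]
opening: 0.3
```

```bash
python3 st.py
```

```text
r 81.3 TCPphi 1.225 yawphi 1.178 z 93.1 Ftan -1.13 Frad -1.38 Fz -0.6 19.6167
```

>>> {"method": "carry_out", "body": {"increments": [[[0.0003,-0.004,0,0,0,0.0191],[0.0007,-0.008,0,0,0,0.0382]]]}}

```text
clock: 19.78
eef_pos: [599.5, -126.1, 93.1]
tcp_rot: [3.141, 0.0, 2.024]
contact_force: [2.1, 1.2, -1.0]
opening: 0.295
```

```bash
python3 st.py
```

```text
r 81.3 TCPphi 1.264 yawphi 1.218 z 93.1 Ftan -2.38 Frad -0.29 Fz -1.0 19.7833
```

>>> {"method": "carry_out", "body": {"increments": [[[0.0003,-0.004,0,0,0,0.0191],[0.0007,-0.008,0,0,0,0.0382]]]}}

```text
clock: 19.95
eef_pos: [596.4, -127.3, 93.1]
tcp_rot: [3.141, 0.0, 1.984]
contact_force: [2.0, 0.6, -0.4]
opening: 0.301
```

```bash
python3 st.py
```

```text
r 81.2 TCPphi 1.304 yawphi 1.258 z 93.1 Ftan -2.09 Frad 0.2 Fz -0.4 19.95
```

>>> {"method": "carry_out", "body": {"increments": [[[0.0003,-0.004,0,0,0,0.0191],[0.0007,-0.008,0,0,0,0.0382]]]}}

```text
clock: 20.12
eef_pos: [593.5, -128.4, 93.1]
tcp_rot: [3.141, 0.0, 1.944]
contact_force: [2.4, -0.5, -1.2]
opening: 0.302
```

```bash
python3 st.py
```

```text
r 81.2 TCPphi 1.342 yawphi 1.298 z 93.1 Ftan -2.12 Frad 1.21 Fz -1.2 20.1167
```

>>> {"method": "carry_out", "body": {"increments": [[[0.0003,-0.004,0,0,0,0.0191],[0.0007,-0.008,0,0,0,0.0382]]]}}

```text
clock: 20.28
eef_pos: [590.7, -129.2, 93.2]
tcp_rot: [3.141, 0.0, 1.904]
contact_force: [3.6, 0.5, -3.7]
opening: 0.296
```

```bash
python3 st.py
```

```text
r 81.2 TCPphi 1.379 yawphi 1.338 z 93.2 Ftan -3.58 Frad 0.56 Fz -3.7 20.2833
```

Force is rising, so the cam is starting to bite. I'll hold and read it steady.

>>> {"method": "carry_out", "body": {"increments": [[[0,0,0,0,0,0]]]}}

```text
clock: 20.37
eef_pos: [590.5, -129.3, 93.2]
tcp_rot: [3.141, 0.0, 1.904]
contact_force: [3.1, 0.0, -0.9]
opening: 0.3
```

```bash
python3 st.py
```

```text
r 81.1 TCPphi 1.381 yawphi 1.338 z 93.2 Ftan -2.96 Frad 0.87 Fz -0.9 20.3667
```

>>> {"method": "carry_out", "body": {"increments": [[[0,0,0,0,0,0]]]}}

```text
clock: 20.45
eef_pos: [590.5, -129.2, 93.2]
tcp_rot: [3.141, 0.0, 1.906]
contact_force: [2.8, -0.5, 0.1]
opening: 0.303
```

```bash
python3 st.py
```

```text
r 81.1 TCPphi 1.381 yawphi 1.336 z 93.2 Ftan -2.54 Frad 1.26 Fz 0.1 20.45
```

>>> {"method": "carry_out", "body": {"increments": [[[0.0001,-0.003,0,0,0,0.0143],[0.0001,-0.003,0,0,0,0.0143]]]}}

```text
clock: 20.62
eef_pos: [589.5, -129.5, 93.2]
tcp_rot: [3.141, 0.0, 1.89]
contact_force: [4.3, -0.6, -2.4]
opening: 0.3
```

```bash
python3 st.py
```

```text
r 81.1 TCPphi 1.393 yawphi 1.352 z 93.2 Ftan -4.01 Frad 1.78 Fz -2.4 20.6167
```

>>> {"method": "carry_out", "body": {"increments": [[[0.0001,-0.003,0,0,0,0.0143],[0.0001,-0.003,0,0,0,0.0143]]]}}

```text
clock: 20.78
eef_pos: [588.4, -129.8, 93.2]
tcp_rot: [3.141, 0.0, 1.875]
contact_force: [4.0, -0.2, -2.0]
opening: 0.297
```

```bash
python3 st.py
```

```text
r 81.1 TCPphi 1.408 yawphi 1.367 z 93.2 Ftan -3.85 Frad 1.2 Fz -2.0 20.7833
```

>>> {"method": "carry_out", "body": {"increments": [[[0,-0.001,0,0,0,0.0048]]]}}

```text
clock: 20.87
eef_pos: [588.1, -129.9, 93.2]
tcp_rot: [3.141, 0.0, 1.871]
contact_force: [5.5, 1.9, -2.1]
opening: 0.3
```

```bash
python3 st.py; python3 - <<'E'
from h import *
f=grab('scene'); p=w2px(f,[575,-30,90])[0].astype(int)
a=f['img'][p[1]-45:p[1]+45,p[0]-60:p[0]+60,::-1]; cv2.imwrite(f'pics/k4.png',cv2.resize(a,(800,600),interpolation=cv2.INTER_CUBIC))
E
```

```text
r 81.1 TCPphi 1.411 yawphi 1.371 z 93.2 Ftan -5.81 Frad -0.4 Fz -2.1 20.8667
```

View pics/k4.png

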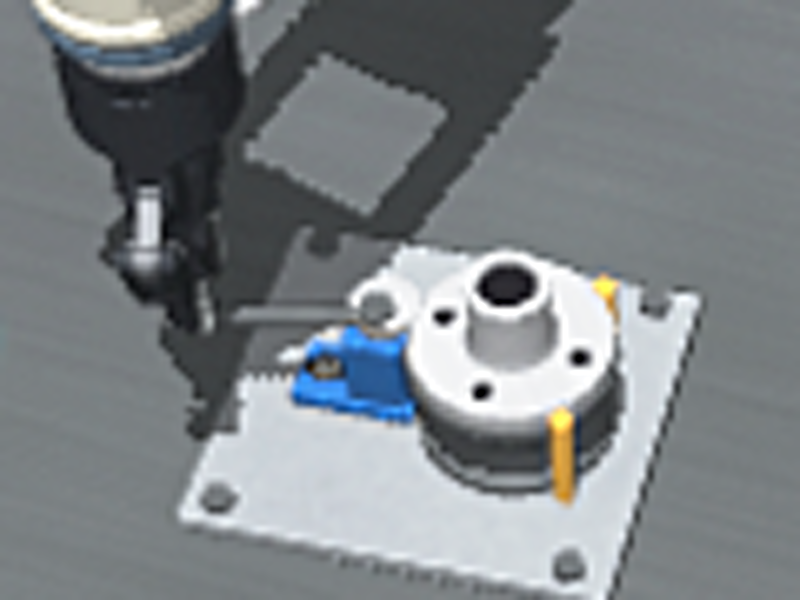

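The cam disc at (385,305) now bears on the flange plate and the plate is still against the pins. One more steady reading will settle the noise.

>>> {"method": "carry_out", "body": {"increments": [[[0,0,0,0,0,0]]]}}

```text
clock: 21.0
eef_pos: [588.0, -129.9, 93.2]
tcp_rot: [3.141, 0.0, 1.871]
contact_force: [4.9, 0.1, -1.8]
opening: 0.302
```

```bash
python3 st.py
```

```text
r 81.1 TCPphi 1.412 yawphi 1.371 z 93.2 Ftan -4.71 Frad 1.16 Fz -1.8 21.0
```

>>> {"method": "carry_out", "body": {"increments": [[[0,0,0,0,0,0]]]}}

```text
clock: 21.08
eef_pos: [588.0, -129.9, 93.2]
tcp_rot: [3.141, 0.0, 1.871]
contact_force: [5.3, 1.0, -2.4]
opening: 0.299
```

```bash
python3 st.py
```

```text
r 81.1 TCPphi 1.412 yawphi 1.371 z 93.2 Ftan -5.38 Frad 0.4 Fz -2.4 21.0833
```

It holds at about 5 N, which is hand-tight. Now I back off and leave upward.

>>> {"method": "carry_out", "body": {"increments": [[[0,0.006,0,0,0,0],[0,0.0125,0,0,0,0],[0,0.0125,0,0,0,0],[0,0.0125,0,0,0,0]]]}}

```text
clock: 21.42
eef_pos: [592.0, -128.3, 92.9]
tcp_rot: [-3.14, -0.001, 1.871]
contact_force: [0.6, -0.0, -0.3]
opening: 0.299
```

>>> {"method": "carry_out", "body": {"increments": [[[0,0,-0.04,0,0,0],[0,0,-0.1,0,0,0],[0,0,-0.18,0,0,0],[0,0,-0.25,0,0,0],[0,0,-0.3,0,0,0]]]}}

```text
clock: 21.83
eef_pos: [592.7, -128.6, 215.6]
tcp_rot: [3.14, 0.001, 1.871]
contact_force: [0.5, 0.2, -0.7]
opening: 0.302
```

>>> {"method": "carry_out", "body": {"increments": [[[-0.08,0,0,0,0,0],[-0.16,0,0,0,0,0],[-0.24,0,0,0,0,0],[-0.32,0,0,0,0,0],[-0.4,0,0,0,0,0]]]}}

```text
clock: 22.25
eef_pos: [639.6, -282.6, 213.0]
tcp_rot: [-3.141, -0.0, 1.871]
contact_force: [0.3, -0.6, 1.3]
opening: 0.302
```

>>> {"method": "carry_out", "body": {"increments": [[[0,0,0,0,0,0],[0,0,0,0,0,0],[0,0,0,0,0,0]]]}}

```text
clock: 22.5
eef_pos: [639.0, -280.8, 212.5]
tcp_rot: [-3.14, -0.001, 1.87]
contact_force: [-0.4, 0.7, -0.2]
opening: 0.297
```

```bash
python3 chk.py c2; python3 - <<'E'
from h import *
f=grab('scene');cv2.imwrite('pics/fin.png',f['img'][:,:,::-1])
a=grab('top')['img'][170:290,290:450,::-1];cv2.imwrite('pics/fint.png',cv2.resize(a,(800,600),interpolation=cv2.INTER_CUBIC))
E
```

```text
[ 639.04298371 -280.84049123  212.47447966] [-0.43972964  0.70315196 -0.19125899] 22.5
scene edge (array([561.47,  11.96,  46.63]), 100)
necktop [562.2  14.2 105.2] ((562.9267578125, 13.748592376708984), 20.29277801513672)
pin [519.  41.  68.]
pin [596.   48.5  68. ]
knob 0.55 [ 594.5 -123.2   82.8]
knob 0.47 [558.3  13.6   4.8]
top edge (array([561.8 ,  12.22,  46.18]), 96)
necktop [561.9  11.5 104.8] ((562.418701171875, 11.978981018066406), 18.947195053100586)
pin [518.6  41.1  68. ]
pin [596.7  49.1  68. ]
knob 0.5 [ 591.9 -125.1   85.5]
```

View pics/fint.png

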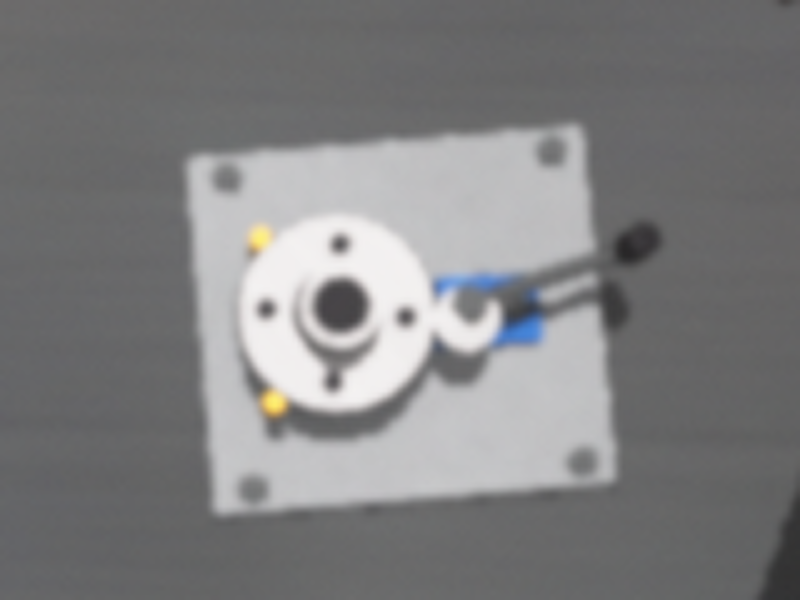

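View pics/fin.png

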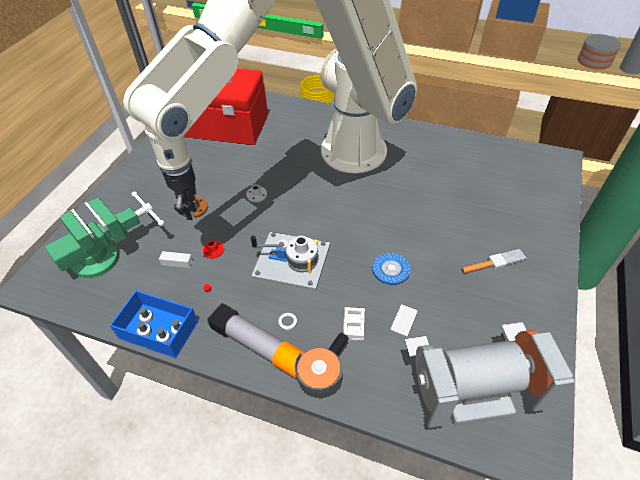

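```bash
python3 -c "
from rig import r
print(r.sign_off())"
```

```text
the job is handed in; nothing more can be done
None
```

The flange is on the platform, neck up, seated against both stop pins, and the cam is clamped on it. I handed the job in with the arm clear, at about 22.5 s of the 72 s allowed.

- **Flange:** I picked the larger bright flange by its neck and laid it about 3 mm short of the pins with the lever open. I then pushed it against both pins, mostly at 4 to 5 N. One wiggle along x while checking both pins peaked at about 7.5 N in the y push.
- **Lever:** I swung it clockwise. It turned freely at about 1–2 N and began to bite near 1.3 rad. I stopped at about 1.35 rad, where the steady readings along the circle were 4.7 and 5.4 N. One noisy reading touched 5.8 N, just under the 6 N limit and at the upper end of hand-tight.

**Last checks:**
- **Seating:** In the final top view the flange is centred within about 1 mm, with no edge over the rim and the cam on the plate. The measured distances to the two pin centres were 50.8 and 52.0 mm against a nominal 51.1 mm. That is slightly uneven, by an amount I take as camera noise; by eye it touches both pins.
- **Camera disagreement:** The cameras' estimates of the neck position differ by about 2 mm.
- **Other items:** The other things on the bench look unmoved in the scene view.

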